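Load the hot-air drying unit with brass knife handles and start it

TASK

Lay every brass knife handle from the bench level and square across both rails of the drying unit's rack, middle over the gap, one handle to a bay, and set the air-intake damper rod on the unit's side to its middle click. Only when all that is done and let go, turn the fan switch (the nearer, longer bar) fully on, and then the heat switch beyond it, which the interlock plates hold until the fan is on, fully on as well. Put back any handle that gets displaced and leave the other things on the bench where they are.

Things in the scene. Friction and masses are not known exactly. Their poses are not given: they have to be found in the camera images.
- dryer: Bench hot-air drying unit, fixed: low painted steel casing 300 mm deep (x) x 250 mm wide (y), flat top 75 mm above the bench, blower drum behind it (top at 113 mm). Origin: centre of its underside; x away from the operator, y left, z up. On top, right half: drying rack; left half: fan switch (nearer), heat switch (farther). Damper rod comes out of the left side wall. Place and yaw vary.
- rack (a point): Centre of the rack at rail-top height (110 mm above the bench), axes as the unit's. Two rails 6 mm wide, 286 mm long, run along x at y = -28 and +28 mm, open air between. On each, stops 12 mm wide (x), 10 mm high every 44 mm from x = -132 to 132 mm leave six bays 32 mm wide, centred at x = -110, -66, -22, 22, 66, 110 mm. A handle laid across both has its centre 7.5 mm above this point.
- handle1: Brass table-knife handle: octagonal bar 100 mm long along its x, 15 mm across flats for x from -50 to +30 mm, thinner (11 mm) at the bolster end, x from +30 to +50 mm; 60 to 100 g. Origin: middle of its length, on its axis (7.5 mm above what it lies on). Up to six, all alike; absent ones read None. Starts on the bench to the right of the drying unit.
- handle2: Brass table-knife handle: octagonal bar 100 mm long along its x, 15 mm across flats for x from -50 to +30 mm, thinner (11 mm) at the bolster end, x from +30 to +50 mm; 60 to 100 g. Origin: middle of its length, on its axis (7.5 mm above what it lies on). Up to six, all alike; absent ones read None. Starts on the bench to the right of the drying unit.
- handle3: Brass table-knife handle: octagonal bar 100 mm long along its x, 15 mm across flats for x from -50 to +30 mm, thinner (11 mm) at the bolster end, x from +30 to +50 mm; 60 to 100 g. Origin: middle of its length, on its axis (7.5 mm above what it lies on). Up to six, all alike; absent ones read None. Starts on the bench to the right of the drying unit.
- handle4: Brass table-knife handle: octagonal bar 100 mm long along its x, 15 mm across flats for x from -50 to +30 mm, thinner (11 mm) at the bolster end, x from +30 to +50 mm; 60 to 100 g. Origin: middle of its length, on its axis (7.5 mm above what it lies on). Up to six, all alike; absent ones read None. Starts on the bench to the right of the drying unit.
- handle5: Brass table-knife handle: octagonal bar 100 mm long along its x, 15 mm across flats for x from -50 to +30 mm, thinner (11 mm) at the bolster end, x from +30 to +50 mm; 60 to 100 g. Origin: middle of its length, on its axis (7.5 mm above what it lies on). Up to six, all alike; absent ones read None. Starts on the bench to the right of the drying unit.
- handle6: Brass table-knife handle: octagonal bar 100 mm long along its x, 15 mm across flats for x from -50 to +30 mm, thinner (11 mm) at the bolster end, x from +30 to +50 mm; 60 to 100 g. Origin: middle of its length, on its axis (7.5 mm above what it lies on). Up to six, all alike; absent ones read None. Starts on the bench to the right of the drying unit.
- damper (a joint): Position (m) of the air-intake damper rod, sliding out of the left side wall along the unit's +y. 0 = pushed in (shut), 0.030 = middle click (half open), 0.060 = right out (open). A sprung ball holds it at each click: about 10 N to leave one, 3 N in between; let go within 3 mm of a click it snaps in. Starts pushed in.
- damper_knob (a point): Centre of the round black knob on the damper rod: 26 mm diameter, 28 mm long along the rod (the unit's y), 45 mm above the bench, 52 mm out from the left side wall when the rod is pushed in; it moves with the rod.
- fan (a joint): Angle (rad) of the fan switch: 0 = off, 1.40 = fully on (stop); grows clockwise seen from above; friction 0.12 N m, stays where left. Below its bar is a steel interlock plate, 40 mm radius, with a hollow in its rim: at off its full rim sits in the heat plate's hollow and holds heat off; fully on its hollow faces the heat plate and frees it. With heat on, the fan cannot be turned back.
- fan_grip (a point): Fan switch: point on its upright axis where to grip its bar, 107 mm above the bench. Bar 14 mm thick, 64 mm long, from 87 to 119 mm above the bench, lying along this point's y, which turns with it (along the unit's y at off). The nearer switch with the longer bar. Top of the steel plate below: 82 mm above the bench.
- heat (a joint): Angle (rad) of the heat switch: 0 = off, 1.40 = fully on (its stop). Grows clockwise seen from above; friction 0.09 N m, stays where it is left. Held at off (0.1 rad of play) by the interlock plates unless the fan switch is within about 0.1 rad of fully on.
- heat_grip (a point): Heat switch: on its upright axis, where to grip the bar handle: 14 mm thick, 40 mm long on a 42 mm round skirt, same heights as the fan switch, 72 mm beyond it along the unit's x. The bar lies along this point's y axis, which turns with it (along the unit's y at off).
- cork_block: Cork sanding block 55 x 35 x 25 mm lying among the handles; not part of the job. Origin: centre of its underside.
- flat_file: Flat file with a wooden handle lying on the right of the bench, 280 mm long along its x, up to 24 mm high; origin on the bench under the ferrule where handle and blade meet, blade to +x. Not part of the job.
- half_file: Narrow file with a wooden handle lying beyond the handles, 250 mm long along its x, up to 24 mm high; origin on the bench under the ferrule, blade to +x. Not part of the job.
- polish_jar: Closed jar of polish, 60 mm diameter, 75 mm high, standing beyond the handles at the right; origin: centre of its underside. Not part of the job.
- wax_tin: Flat round tin, 64 mm diameter, 22 mm high, near on the right; origin: centre of its underside. Not part of the job.
- bench_brush: Wooden bench brush, 195 mm long along its x, 28 mm high, near on the left; origin on the bench beneath its middle. Not part of the job.
Things that resemble listed ones, but are neither listed nor needed, are in the scene too. What is shaped like the handle3 but blue or green is not meant. What is shaped like the handle6 but blue is not meant.

How it is judged:
By the outcome, as a careful person would: the job done as asked, in the order asked, and still so for the second after the job is handed in, with the robot touching nothing.
Of handle1, handle2, handle3, handle4, handle5, handle6 only 4 to 6 are there at a start; the rules pass over those that are not, and their reading is None.
At some moment in a run one of handle1, handle2, handle3, handle4, handle5, handle6 may be knocked a few centimetres aside while the robot is not near it.
Once in a run the grip may slacken for a moment while it holds something.
It also fails if it takes over 210 s, if anything falls off the work surface, if the arm or the gripper's body presses on something with over 40 N, if the wrist force passes 120 N, or if a joint passes its speed limit or range.

ROBOT

A 6-joint arm with a two-finger parallel gripper is mounted at the origin on the work surface. World frame = base frame: x ahead of the robot, y to its left, z up, the work surface at z = 0. Lengths are in mm, angles in degrees, forces in N, time in s.
With the tool pointing down it reaches from about 300 to 850 mm from the base axis. Payload 4.2 kg.
Tool frame: the origin (TCP) lies at the centre of the arm's flange, where the gripper is bolted on; the fingertips stand 191 mm ahead of it and the grasp point (between the pads) lies 172 mm ahead of it; y points along the fingers, x is the direction in which the jaws open and shut, and the axes are right-handed (so a half turn about y gives the same grasp; the last joint's range is limited). The gripper opens to 91 mm and grips with 3 to 60 N. Pads are 32 mm wide; open, the fingers measure 118 mm over their backs; the gripper's body (76 mm by 178 mm) begins 60 mm behind the grasp point.
Start: joints at [65.776, 18.312, 89.639, -0, 72.044, -1.146], TCP at [225.394, 528.98, 404.776] pointing down, gripper open.
Joint ranges: [-177.97, 177.97], [-48.28, 115.42], [12.27, 149.76], [-77.06, 257.06], [2.81, 150.46], [-146.56, 146.56]. Speed limits (degrees/s): [147.25, 147.25, 180, 180, 180, 180].

INTERFACE

Orientations are given as [roll, pitch, yaw] about the fixed x, y, z axes, in that order (R = Rz(yaw) Ry(pitch) Rx(roll)).
In Python, from workcell import env gives the robot as it stands.
- The arm moves only by the tool carry_out, never from a script. Its argument "increments" is a list of rows, each a list of 3 entries, a list of its own where there are three numbers: the turn, a rotation vector about the tool's x, y, z in rad, then the shift along the tool's x, y, z in mm, then the closure, from 0 (fully open) to 1 (shut). In form: [[[wx, wy, wz], [dx, dy, dz], claw], ...]. A call has 1 to 10 rows; each row is the pose to reach, as a shift and turn from the pose commanded when the call began, along the tool's axes at that moment; what a row does not reach only later rows make up. A row lasts 1/12 s, in which the tool goes at most 41.7 mm and 7.16 degrees, less where a joint would pass 70% of its speed; a pose out of reach is approached as far as the arm can. A call with a gripper value outside its range is refused whole. The fingers move at their own pace and stop on an object; "force" is the grip in N (left out, the last holds). Time passes only in rows, so rows that repeat a pose let the fingers close. It gives the time, the measured TCP pose, the force and the opening at its end, in the units of the state.
- env.state(): the state, without advancing time (a new reading comes with each control period).
- env.grab_frame(name): name is "scene" or "top" or "wrist"; returns a dict with "frame" (480x640x3 uint8, blue, green, red), "z_map" (480x640 float32, mm along the optical axis (not along the pixel's ray), 0 where there is no reading), "camera_matrix" (3x3 intrinsics, pixels), "rvec" (rotation vector, rad) and "tvec" (3), from world to camera coordinates, as OpenCV has them; the wrist camera has in their place "hand_eye" (4x4, takes a point from camera to tool coordinates, whose origin is the TCP and whose axes are the tool frame's). Camera axes: x right, y down, z forward; pixel columns grow to the right and rows downward; lengths in mm; the calibration is good to about 2 mm. A picture is of the moment at which its call begins: read the wrist's pose just before it.
- env.job_done(): hands the job in, once; it reports no verdict.
The state is a dict: "time_s": time; "qpos": joint angles; "qvel": joint speeds; "effort": joint torques, N m; "ee_pos": TCP position; "ee_rot": TCP orientation; "force": force on the tool from outside, world axes, zero at the start; "torque": the same for the moment, N m; "gripper_width": finger opening in mm.
Only numpy, scipy, OpenCV 4.12 (cv2) and the standard library are available. Lean on these libraries where they do the work, as an engineer would, in place of code of your own. Each camera call takes 0.05 s, during which the arm holds its last target. There are 200 camera calls.

## Working session

There is one attempt and no reset: what is moved stays moved. The work goes in short steps, Python scripts to look and compute and a tool call to move; the robot and the scene stay as the last step left them, time stands still between calls to the robot, and variables do not carry over. Pictures are saved under pics/ and viewed, about 12 in all and at most 16, crops included, and the job is handed in when it is done.

Besides the shell and the picture viewer there is one more tool, called after "Emit:" by a JSON object that holds its "method" and its "body", one argument or row to a line. carry_out: Moves the arm, as the interface text tells. Its arguments: {"type":"object","properties":{"increments":{"type":"array","items":{"type":"array"}},"force":{"type":"number"}},"required":["increments"]}

```bash
mkdir -p pics; ls; cat > h.py <<'E'
import numpy as np, cv2
from scipy.spatial.transform import Rotation as R
from workcell import env
def grab(n):
    s=env.state(); f=env.grab_frame(n)
    if n=="wrist":
        T=np.eye(4); T[:3,:3]=R.from_euler('xyz',s['ee_rot'],degrees=True).as_matrix(); T[:3,3]=s['ee_pos']
        M=T@f['hand_eye']
    else:
        W=np.eye(4); W[:3,:3]=cv2.Rodrigues(np.array(f['rvec'],float))[0]; W[:3,3]=np.ravel(f['tvec']); M=np.linalg.inv(W)
    f['M']=M; return f
def cloud(f):
    z=f['z_map']; v,u=np.mgrid[:480,:640]; K=np.array(f['camera_matrix'])
    P=np.stack([(u-K[0,2])/K[0,0]*z,(v-K[1,2])/K[1,1]*z,z],-1)
    P=P@f['M'][:3,:3].T+f['M'][:3,3]; P[z<=0]=np.nan; return P
def st():
    s=env.state(); print({k:np.round(s[k],3).tolist() for k in ['time_s','qpos','ee_pos','ee_rot','force','gripper_width']})
E
python3 - <<'E'
from h import *
st()
for n in ['top','scene']:
    f=grab(n); cv2.imwrite(f'pics/{n}0.png',f['frame']); np.save(n+'0.npy',cloud(f)); print(f['M'].round(2),f['camera_matrix'])
E
```

```text
pics
{'time_s': 0.0, 'qpos': [65.776, 18.352, 89.707, -0.0, 72.043, -1.145], 'ee_pos': [225.32, 528.829, 403.915], 'ee_rot': [-89.998, 0.102, 66.921], 'force': [0.506, 1.064, 0.011], 'gripper_width': 91.337}
[[-2.00000e-02 -9.90000e-01  1.20000e-01  3.79420e+02]
 [-1.00000e+00  1.00000e-02 -1.00000e-02 -2.38200e+01]
 [ 0.00000e+00 -1.20000e-01 -9.90000e-01  1.61124e+03]
 [ 0.00000e+00  0.00000e+00  0.00000e+00  1.00000e+00]] [[622.2684374    0.         322.1685626 ]
 [  0.         622.2684374  234.83510279]
 [  0.           0.           1.        ]]
[[-2.10000e-01  7.30000e-01 -6.50000e-01  1.33787e+03]
 [ 9.80000e-01  1.50000e-01 -1.40000e-01  1.15200e+02]
 [-1.00000e-02 -6.60000e-01 -7.50000e-01  9.97270e+02]
 [ 0.00000e+00  0.00000e+00  0.00000e+00  1.00000e+00]] [[476.7088881    0.         324.69585211]
 [  0.         476.7088881  228.1394017 ]
 [  0.           0.           1.        ]]
```

View images.

View pics/top0.png

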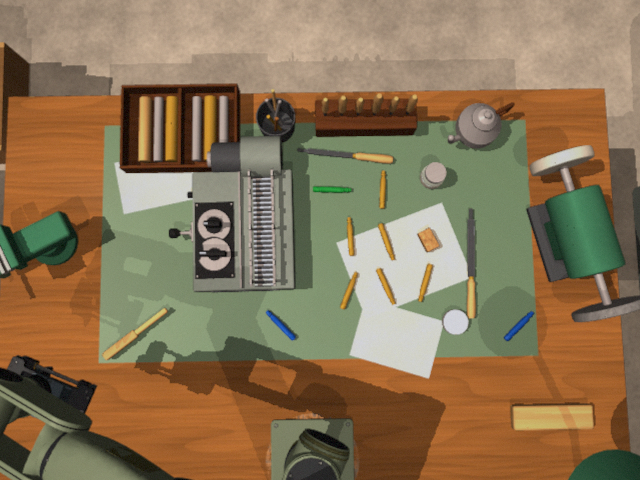

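View pics/scene0.png

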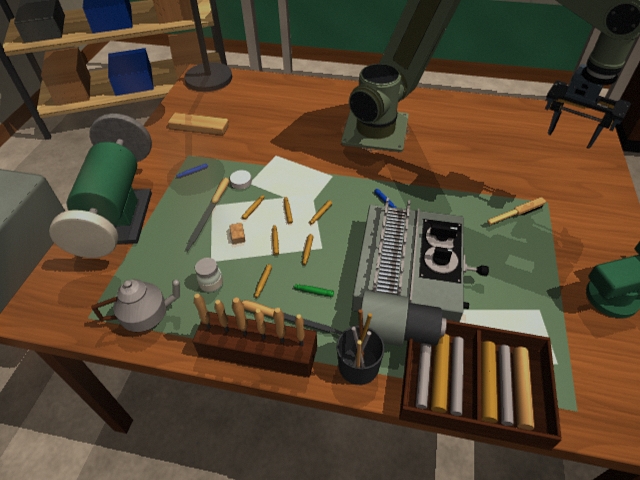

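```bash
cat >> h.py <<'E'
def brass(f,P,zlo=2,zhi=30):
    hsv=cv2.cvtColor(f['frame'],cv2.COLOR_BGR2HSV)
    m=((hsv[...,0]>10)&(hsv[...,0]<30)&(hsv[...,1]>130)&(hsv[...,2]>90)&(P[...,2]>zlo)&(P[...,2]<zhi)).astype(np.uint8)
    n,l,s,c=cv2.connectedComponentsWithStats(m,connectivity=8); out=[]
    for i in range(1,n):
        if s[i,4]<40: continue
        Q=P[l==i]; c0=Q[:,:2].mean(0)
        r=cv2.minAreaRect(Q[:,:2].astype(np.float32)); b=cv2.boxPoints(r)
        e=max(b[1]-b[0],b[2]-b[1],key=np.linalg.norm)
        out.append((np.round(r[0],1),round(max(r[1])),round(min(r[1])),round(float(np.degrees(np.arctan2(e[1],e[0]))%180),1),np.round(np.nanmedian(Q[:,2]),1),s[i,4],c[i].round().tolist(),c0.round(1)))
    return out
E
python3 - <<'E'
from h import *
f={'frame':cv2.imread('pics/top0.png')};P=np.load('top0.npy')
for o in brass(f,P): print(*o)
x,y,z=P[...,0],P[...,1],P[...,2]
reg=np.zeros(z.shape,bool); reg[120:310,150:310]=1
for lo,hi in [(70,80),(105,114),(115,124),(38,65)]:
    m=reg&(z>lo)&(z<hi); Q=P[m][:,:2].astype(np.float32); r=cv2.minAreaRect(Q); print(lo,hi,len(Q),r,np.nanmedian(z[m]))
print('bench',np.nanmedian(z[320:340,240:300]))
for v in range(180,292,10): print(v,[int(a) if a==a else -1 for a in z[v,185:300:5]])
E
```

```text
[943.5 223.6] 56 17 89.4 8.4 44 [226.0, 95.0] [945.9 217.9]
[932.9 527.1] 55 35 83.2 4.2 77 [110.0, 102.0] [931.7 526.1]
[916.5  11.3] 50 36 126.5 3.6 55 [304.0, 102.0] [923.3   9.2]
[ 906.  -361.5] 63 36 173.1 3.6 87 [442.0, 107.0] [ 904.  -358.7]
[928.1 780.8] 44 31 172.3 4.0 61 [12.0, 103.0] [931.1 784.9]
[923.1 667.9] 66 54 80.5 3.9 132 [56.0, 104.0] [928.2 668.3]
[923.2 752.2] 41 22 130.3 3.9 41 [25.0, 105.0] [927.2 752. ]
[925.  151.9] 41 19 83.4 3.9 44 [250.0, 103.0] [923.7 154.2]
[896.  714.8] 75 62 25.0 4.0 171 [39.0, 117.0] [892.7 713.4]
[891.8 550.1] 103 33 85.5 4.1 134 [100.0, 117.0] [891.8 552.6]
[836.5 374.2] 132 9 1.0 10.7 51 [165.0, 136.0] [835.4 376.4]
[873.  626.2] 55 43 120.2 4.6 94 [71.0, 123.0] [874.1 628.5]
[ 840.9 -716.2] 38 24 125.7 3.9 40 [577.0, 129.0] [ 840.  -715.3]
[814.3 586.1] 101 71 19.8 3.9 232 [85.0, 145.0] [815.7 588.1]
[817.7 662.6] 103 59 58.1 3.9 183 [54.0, 144.0] [819.6 670.3]
[820.2 783.3] 40 33 62.8 4.1 46 [13.0, 145.0] [818.8 778.5]
[817.  738.6] 54 34 109.2 4.2 71 [28.0, 145.0] [817.  738.5]
[789.5 722.7] 47 30 82.4 4.4 70 [33.0, 156.0] [787
[... 6275 characters left out ...]
82, 72, 70, 70, 73, 0]
230 [-4, 57, 78, 82, 79, 95, 91, 85, 88, 76, 74, 84, 75, 109, 74, 75, 72, 78, 68, 74, 77, 74, 6]
240 [-6, 0, 76, 80, 76, 77, 80, 80, 77, 77, 71, 84, 80, 106, 77, 71, 81, 73, 73, 80, 74, 74, 0]
250 [0, 1, 76, 124, 117, 117, 115, 119, 114, 79, 74, 94, 75, 114, 74, 72, 71, 78, 70, 74, 83, 72, 2]
260 [-1, 2, 80, 83, 82, 81, 78, 81, 75, 80, 77, 87, 70, 114, 73, 71, 73, 76, 110, 78, 73, 70, 0]
270 [0, 4, 72, 82, 77, 75, 79, 77, 75, 78, 80, 86, 75, 112, 83, 82, 75, 74, 111, 71, 72, 76, -5]
280 [3, -2, 77, 72, 76, 75, 70, 72, 83, 75, 74, 82, 68, 123, 76, 72, 79, 70, 121, 72, 76, 75, 29]
290 [-2, 3, 74, 70, 73, 72, 72, 70, 64, 63, 58, 54, 58, 54, 48, 37, 31, 6, -2, 0, 0, -5, 0]
```

Emit:
{"method": "carry_out", "body": {
  "increments": [
    [[0,1.168,0],[-188,-96,-488],0],
    [[0,1.168,0],[-188,-96,-488],0],
    [[0,1.168,0],[-188,-96,-488],0],
    [[0,1.168,0],[-188,-96,-488],0],
    [[0,1.168,0],[-188,-96,-488],0],
    [[0,1.168,0],[-188,-96,-488],0],
    [[0,1.168,0],[-188,-96,-488],0],
    [[0,1.168,0],[-188,-96,-488],0],
    [[0,1.168,0],[-188,-96,-488],0],
    [[0,1.168,0],[-188,-96,-488],0]
  ],
  "force": 30
}}

```text
time_s: 0.93
ee_pos: [520.5, 241.8, 480.0]
ee_rot: [-90.0, 0.0, -0.3]
force: [0.4, 1.2, -0.0]
gripper_width: 90.9
```

```bash
cat >> h.py <<'E'
def inc(x,y,z,yaw):
    s=env.state(); p=np.array(s['ee_pos']); Rm=R.from_euler('xyz',s['ee_rot'],degrees=True)
    T=R.from_euler('xyz',[-90,0,yaw],degrees=True)
    rv=(Rm.inv()*T).as_rotvec(); d=Rm.inv().apply(np.array([x,y,z])-p)
    print('inc',rv.round(3).tolist(),d.round(1).tolist(),'rows',max(np.linalg.norm(d)/41.7,np.degrees(np.linalg.norm(rv))/7.16).round(1))
E
python3 -c "
from h import *
st(); inc(600,165,500,0)"
```

```text
{'time_s': 0.933, 'qpos': [23.763, 16.151, 81.967, 0.012, 81.915, 24.049], 'ee_pos': [520.509, 241.766, 480.045], 'ee_rot': [-90.002, 0.035, -0.288], 'force': [0.381, 1.197, -0.044], 'gripper_width': 90.936}
inc [0.0, -0.005, -0.001] [79.9, -20.0, -76.4] rows 2.7
```

Emit:
{"method": "carry_out", "body": {
  "increments": [
    [[0,0,0],[80,-20,-76],0],
    [[0,0,0],[80,-20,-76],0],
    [[0,0,0],[80,-20,-76],0],
    [[0,0,0],[80,-20,-76],0],
    [[0,0,0],[80,-20,-76],0]
  ]
}}

```text
time_s: 1.35
ee_pos: [600.4, 166.3, 499.1]
ee_rot: [-90.0, 0.1, -0.2]
force: [-0.2, 0.8, 0.2]
gripper_width: 91.2
```

```bash
python3 - <<'E'
from h import *
st(); f=grab('wrist'); print(f['M'].round(3),f['camera_matrix'][0,0]); cv2.imwrite('pics/w1.png',f['frame']); np.savez('w1',P=cloud(f),M=f['M'],K=f['camera_matrix'])
E
```

```text
{'time_s': 1.35, 'qpos': [14.42, 20.619, 72.832, 0.027, 86.632, 14.574], 'ee_pos': [600.415, 166.331, 499.082], 'ee_rot': [-89.994, 0.086, -0.155], 'force': [-0.189, 0.752, 0.205], 'gripper_width': 91.205}
[[ 1.00000e+00 -2.00000e-03 -3.00000e-03  6.00091e+02]
 [-3.00000e-03 -9.55000e-01 -2.97000e-01  2.50496e+02]
 [-2.00000e-03  2.97000e-01 -9.55000e-01  4.78261e+02]
 [ 0.00000e+00  0.00000e+00  0.00000e+00  1.00000e+00]] 401.20392493866814
```

View pics/w1.png

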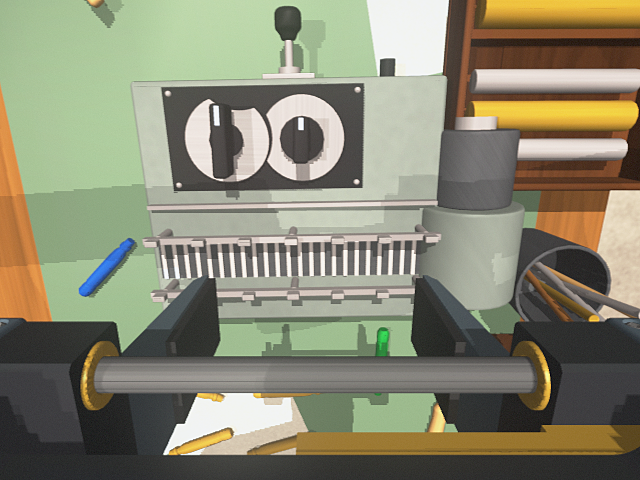

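```bash
python3 - <<'E'
import cv2
i=cv2.imread('pics/w1.png')[60:320,130:450]
cv2.imwrite('pics/w1c.png',cv2.resize(i,None,fx=2.3,fy=2.3,interpolation=cv2.INTER_CUBIC))
E
```

```text
(no output)
```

View pics/w1c.png

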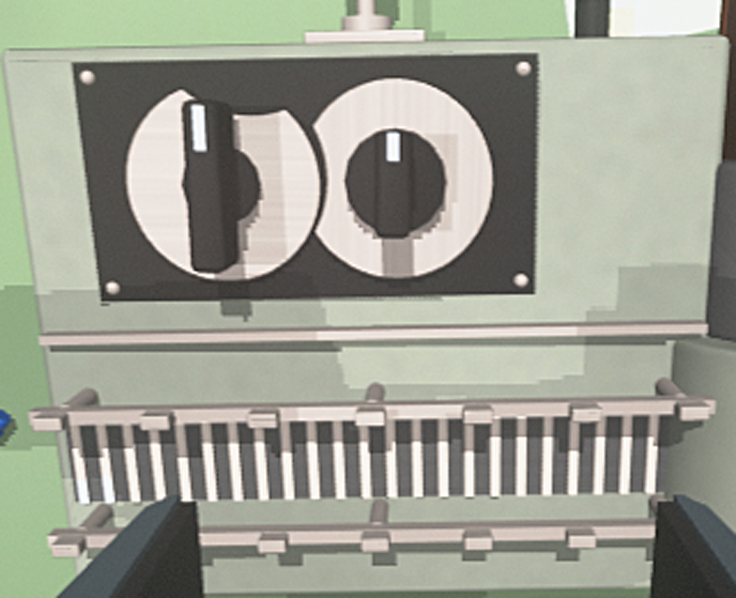

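```bash
cat >> h.py <<'E'
def ray(f,u,v,z):
    K=f['K'] if 'K' in f else f['camera_matrix']; M=f['M']
    d=M[:3,:3]@np.array([(u-K[0,2])/K[0,0],(v-K[1,2])/K[1,1],1]); c=M[:3,3]
    return (c+d*(z-c[2])/d[2])[:2]
def proj(f,X):
    K=f['K'] if 'K' in f else f['camera_matrix']; W=np.linalg.inv(f['M']); p=np.asarray(X)@W[:3,:3].T+W[:3,3]
    return (p[:,:2]/p[:,2:])*[K[0,0],K[1,1]]+[K[0,2],K[1,2]]
def U(pose,X):
    x,y,a=pose; X=np.asarray(X,float); c,s=np.cos(a),np.sin(a)
    return np.c_[x+c*X[:,0]-s*X[:,1],y+s*X[:,0]+c*X[:,1],X[:,2]]
E
python3 - <<'E'
from h import *
f=np.load('w1.npz')
g=lambda u,v:(130+u/2.3,60+v/2.3)
a=ray(f,*g(5,50),75);b=ray(f,*g(728,37),75)
ang=np.arctan2(*(b-a)[::-1]); n=np.array([-np.sin(ang),np.cos(ang)]); c=(a+b)/2-125*n
print(a,b,np.linalg.norm(b-a),np.degrees(ang),c)
# rail/stops: left rail stop centres at z 115
for v,us in [(415,(46,155,263,371,478,585,695)),(542,(66,272,375,478,581))]:
    print([ray(f,*g(u,v),115).round(1).tolist() for u in us])
# plate outlines etc: fan bar top ends, heat bar centre
for q in [(203,101),(210,272),(393,130),(393,238)]: print('bar',ray(f,*g(*q),119).round(1))
P=f['P']; print('plate', ray(f,*g(125,185),82),ray(f,*g(321,185),82),ray(f,*g(493,185),82))
print('knob',ray(f,288,8,45),ray(f,288,40,45))
print('screws',[ray(f,*g(*q),76).round(1).tolist() for q in [(87,77),(523,69),(521,280),(112,288)]])
E
```

```text
[428.09272071 286.00713669] [721.32396315 290.06757137] 293.25935393943934 0.7933360045071594 [576.4390773  163.04933638]
[[442.8, 143.1], [487.6, 143.0], [532.0, 142.9], [576.4, 142.8], [620.3, 142.8], [664.2, 142.7], [709.3, 142.6]]
[[444.3, 86.2], [532.8, 86.1], [577.0, 86.0], [621.1, 86.0], [665.3, 85.9]]
bar [517.3 264.5]
bar [515.4 202. ]
bar [587.  254.2]
bar [586.5 214.8]
plate [473.86358356 233.06702164] [555.44859279 232.86490028] [626.97475446 232.68769903]
knob [573.34139851 353.66191628] [572.71557207 326.04995031]
screws [[460.7, 275.6], [638.7, 278.1], [640.3, 192.4], [461.9, 189.3]]
```

Emit:
{"method": "carry_out", "body": {
  "increments": [
    [[0,0,0],[-50,0,-380],0],
    [[0,0,0],[-50,0,-380],0],
    [[0,0,0],[-50,0,-380],0],
    [[0,0,0],[-50,0,-380],0],
    [[0,0,0],[-50,0,-380],0],
    [[0,0,0],[-50,0,-380],0],
    [[0,0,0],[-50,0,-380],0],
    [[0,0,0],[-50,0,-380],0],
    [[0,0,0],[-50,0,-380],0],
    [[0,0,0],[-50,0,-380],0]
  ]
}}

```text
time_s: 2.23
ee_pos: [548.2, -215.8, 499.4]
ee_rot: [-90.1, 0.1, -0.2]
force: [0.1, 0.5, -0.2]
gripper_width: 91.4
```

```bash
cat >> h.py <<'E'
def handles(f,P):
    hsv=cv2.cvtColor(f['frame'],cv2.COLOR_BGR2HSV); K=f['camera_matrix']
    m=((hsv[...,0]>10)&(hsv[...,0]<30)&(hsv[...,1]>130)&(hsv[...,2]>90)).astype(np.uint8)
    m[330:]=0
    n,l,s,c=cv2.connectedComponentsWithStats(m)
    for i in range(1,n):
        if s[i,4]<150: continue
        v,u=np.nonzero(l==i); z=np.nanmedian(P[v,u,2])
        Q=np.array([ray(f,a,b,11) for a,b in zip(u,v)],np.float32)
        if not(300<Q[:,0].mean()<800 and -420<Q[:,1].mean()<0): continue
        r=cv2.minAreaRect(Q); b=cv2.boxPoints(r); e=max(b[1]-b[0],b[2]-b[1],key=np.linalg.norm); a=np.arctan2(e[1],e[0])
        t=(Q-r[0])@[np.cos(a),np.sin(a)]
        w=[np.ptp((Q[k]-r[0])@[-np.sin(a),np.cos(a)]) for k in (t>35,t<-35)]
        print(np.round(r[0],1),np.round(r[1],0),'ang',round(float(np.degrees(a)),1),'w+/-',np.round(w,1),'z',round(float(z)),c[i].round())
E
python3 - <<'E'
from h import *
st(); f=grab('wrist'); P=cloud(f); cv2.imwrite('pics/w2.png',f['frame']); handles(f,P)
P=np.load('w1.npz')['P']; x,y,z=P[...,0],P[...,1],P[...,2]
for x0 in range(455,700,22):
  k=(abs(x-x0)<8)&(z>104)&(z<124)
  for lo,hi in ((125,165),(70,105)):
    q=k&(y>lo)&(y<hi)
    if q.sum()>5: print(x0,lo,q.sum(),y[q].mean().round(1),z[q].mean().round(1),end='; ')
E
```

```text
{'time_s': 2.233, 'qpos': [-22.569, 17.284, 77.663, -0.16, 85.083, -22.378], 'ee_pos': [548.177, -215.822, 499.449], 'ee_rot': [-90.136, 0.088, -0.178], 'force': [0.142, 0.466, -0.236], 'gripper_width': 91.361}
[ 422.  -100.3] [ 14. 100.] ang -22.4 w+/- [10.7 14. ] z 13 [198.  89.]
[ 561.8 -105.9] [99. 14.] ang 1.6 w+/- [11.4 11.5] z 13 [329.  95.]
[ 768.5 -169.6] [106.  24.] ang 84.6 w+/- [20.7 22.7] z 19 [511. 156.]
[ 431.4 -194.4] [99. 12.] ang 22.8 w+/- [11.8 10.1] z 13 [218. 176.]
[ 546.3 -199.4] [99. 14.] ang 18.2 w+/- [13.4 11.1] z 13 [318. 180.]
[ 683.7 -193.2] [ 14. 100.] ang -3.6 w+/- [10.6 14.2] z 13 [431. 175.]
[ 439.3 -295.1] [15. 99.] ang -18.0 w+/- [14.8 11.6] z 13 [230. 259.]Traceback (most recent call last):
  File "<stdin>", line 2, in <module>
  File "h.py", line 56, in handles
    w=[np.ptp((Q[k]-r[0])@[-np.sin(a),np.cos(a)]) for k in (t>35,t<-35)]
       ~~~~~~^^^^^^^^^^^^^^^^^^^^^^^^^^^^^^^^^^^^
    return _methods._ptp(a, axis=axis, out=out, **kwargs)
           ~~~~~~~~~~~~~^^^^^^^^^^^^^^^^^^^^^^^^^^^^^^^^^
    umr_maximum(a, axis, None, out, keepdims),
    ~~~~~~~~~~~^^^^^^^^^^^^^^^^^^^^^^^^^^^^^^
ValueError: zero-size array to reduction operation maximum which has no identity
```

View pics/w2.png

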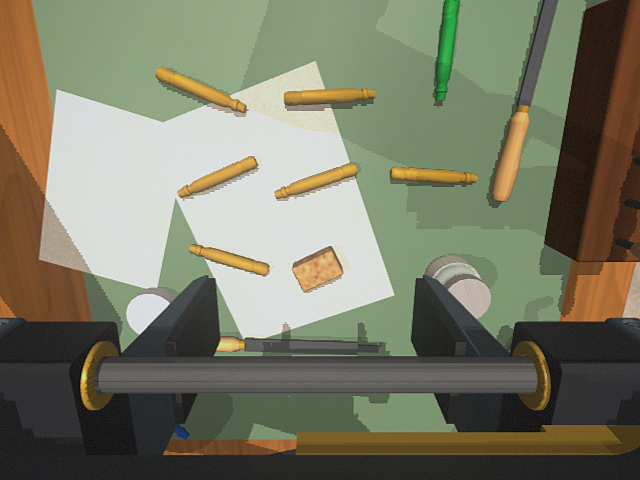

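```bash
cat >> h.py <<'E'
H=dict(A=(422.5,-100,67.8),B=(562,-105.5,-88),C=(546.5,-199.2,-71.8),D=(439.2,-295.1,72.5),E=(431.6,-194.3,-67.5),F=(684.5,-193.2,86))
RC=(576.7,115.0); YU=0.9
def bay(b): return (RC[0]+b,RC[1]+0.0157*b,YU)
def plan(*targets,start=None):
    "targets (x,y,z,yaw): increments, each from the given start pose (default measured)"
    s=env.state(); p,yw=(s['ee_pos'],s['ee_rot'][2]) if start is None else (start[:3],start[3])
    Rm=R.from_euler('xyz',[-90,0,yw],degrees=True); prev=np.r_[p,yw]
    for t in targets:
        t=np.array(t,float); d=Rm.inv().apply(t[:3]-p); rv=np.radians(yw-t[3]); dd=t-prev
        print('wy',round(rv,3),d.round(1).tolist(),'rows',round(max(np.linalg.norm(dd[:3])/41.7,abs(dd[3])/7.16),1)); prev=t
E
python3 - <<'E'
from h import *
x,y,w=H['B']; plan((x,y,260,w),(x,y,194,w))
a=bay(22); print('lift/transfer from grasp'); plan((x,y,343,w),(*a[:2],343,a[2]),start=(x,y,194,w))
P=np.load('w1.npz')['P']; x,y,z=P[...,0],P[...,1],P[...,2]
for x0 in range(464,700,44):
  k=(abs(x-x0)<9)&(z>104)&(z<116)
  for lo,hi in ((125,165),(70,105)):
    q=k&(y>lo)&(y<hi)
    if q.sum()>5: print(x0,lo,q.sum(),y[q].mean().round(1),z[q].mean().round(1),end='; ')
E
```

```text
wy 1.533 [13.1, 239.4, 109.4] rows 12.3
wy 1.533 [13.1, 305.4, 109.4] rows 1.6
lift/transfer from grasp
wy 0.0 [-0.0, -149.0, 0.0] rows 3.6
wy -1.552 [-219.4, -149.0, 44.4] rows 12.4
464 125 144 141.0 108.6; 464 70 60 85.8 108.3; 508 125 136 141.8 108.7; 508 70 125 86.2 108.4; 552 125 134 142.5 108.9; 552 70 142 86.6 108.5; 596 125 137 143.3 108.7; 596 70 137 87.4 108.4; 640 125 147 143.8 108.6; 640 70 133 88.2 108.4; 684 125 144 144.5 108.7; 684 70 134 88.9 108.6;
```

Emit:
{"method": "carry_out", "body": {
  "increments": [
    [[0,1.533,0],[13,239,109],0.5],
    [[0,1.533,0],[13,239,109],0.5],
    [[0,1.533,0],[13,239,109],0.5],
    [[0,1.533,0],[13,239,109],0.5],
    [[0,1.533,0],[13,239,109],0.5],
    [[0,1.533,0],[13,239,109],0.5],
    [[0,1.533,0],[13,239,109],0.5],
    [[0,1.533,0],[13,239,109],0.5],
    [[0,1.533,0],[13,239,109],0.5],
    [[0,1.533,0],[13,239,109],0.5]
  ]
}}

```text
time_s: 3.12
ee_pos: [562.1, -100.4, 260.5]
ee_rot: [-90.1, 0.1, -71.8]
force: [0.3, -0.7, -0.5]
gripper_width: 45.4
```

```bash
python3 - <<'E'
from h import *
st(); x,y,w=H['B']; plan((x,y,230,w),(x,y,194,w))
E
```

```text
{'time_s': 3.117, 'qpos': [-11.293, 25.26, 101.576, 0.074, 53.266, 60.457], 'ee_pos': [562.148, -100.373, 260.475], 'ee_rot': [-90.06, 0.102, -71.794], 'force': [0.285, -0.746, -0.509], 'gripper_width': 45.429}
wy 0.283 [4.8, 30.5, -1.7] rows 2.3
wy 0.283 [4.8, 66.5, -1.7] rows 0.9
```

Emit:
{"method": "carry_out", "body": {
  "increments": [
    [[0,0.15,0],[4.8,15,-1.7],0.5],
    [[0,0.283,0],[4.8,30,-1.7],0.5],
    [[0,0.283,0],[4.8,30,-1.7],0.5],
    [[0,0.283,0],[4.8,30,-1.7],0.5],
    [[0,0.283,0],[4.8,30,-1.7],0.5]
  ]
}}

```text
time_s: 3.53
ee_pos: [562.3, -106.6, 231.1]
ee_rot: [-90.0, 0.0, -87.6]
force: [-0.3, -0.0, 0.0]
gripper_width: 45.4
```

```bash
python3 - <<'E'
from h import *
st(); x,y,w=H['B']; plan((x,y,194,w))
E
```

```text
{'time_s': 3.533, 'qpos': [-11.894, 27.32, 103.201, 0.047, 49.489, 75.723], 'ee_pos': [562.302, -106.593, 231.135], 'ee_rot': [-90.002, 0.037, -87.648], 'force': [-0.266, -0.026, 0.003], 'gripper_width': 45.418}
wy 0.006 [-1.1, 37.1, -0.3] rows 0.9
```

Emit:
{"method": "carry_out", "body": {
  "increments": [
    [[0,0,0],[-1,37,0],0.5],
    [[0,0,0],[-1,37,0],0.5],
    [[0,0,0],[-1,37,0],1],
    [[0,0,0],[-1,37,0],1],
    [[0,0,0],[-1,37,0],1],
    [[0,0,0],[-1,37,0],1],
    [[0,0,0],[-1,37,0],1],
    [[0,0,0],[-1,0,0],1],
    [[0,0,0],[-1,-40,0],1],
    [[0,0,0],[-1,-75,0],1]
  ]
}}

```text
time_s: 4.37
ee_pos: [562.1, -107.6, 307.7]
ee_rot: [-90.0, 0.0, -87.8]
force: [1.9, -0.3, -1.1]
gripper_width: 14.8
```

```bash
python3 - <<'E'
from h import *
st(); a=bay(22); plan((*a[:2],343,a[2]),(*a[:2],306,a[2]))
E
```

```text
{'time_s': 4.367, 'qpos': [-11.992, 22.504, 98.185, 0.009, 59.342, 75.848], 'ee_pos': [562.081, -107.615, 307.674], 'ee_rot': [-90.028, 0.015, -87.845], 'force': [1.949, -0.32, -1.09], 'gripper_width': 14.794}
wy -1.549 [-221.4, -35.3, 45.0] rows 12.4
wy -1.549 [-221.4, 1.7, 45.0] rows 0.9
```

Emit:
{"method": "carry_out", "body": {
  "increments": [
    [[0,0,0],[0,-37,0],1],
    [[0,-1.549,0],[-221,-37,45],1],
    [[0,-1.549,0],[-221,-37,45],1],
    [[0,-1.549,0],[-221,-37,45],1],
    [[0,-1.549,0],[-221,-37,45],1],
    [[0,-1.549,0],[-221,-37,45],1],
    [[0,-1.549,0],[-221,-37,45],1],
    [[0,-1.549,0],[-221,-37,45],1],
    [[0,-1.549,0],[-221,-37,45],1],
    [[0,-1.549,0],[-221,-37,45],1]
  ]
}}

```text
time_s: 5.2
ee_pos: [598.7, 115.7, 342.9]
ee_rot: [-90.0, 0.0, -22.9]
force: [-0.3, 1.1, -1.3]
gripper_width: 14.4
```

```bash
python3 - <<'E'
from h import *
st(); a=bay(22); plan((*a[:2],343,a[2]),(*a[:2],306,a[2]))
E
```

```text
{'time_s': 5.2, 'qpos': [9.856, 23.878, 90.281, -0.001, 65.876, 32.804], 'ee_pos': [598.663, 115.678, 342.931], 'ee_rot': [-90.02, 0.029, -22.948], 'force': [-0.339, 1.092, -1.347], 'gripper_width': 14.447}
wy -0.416 [0.2, -0.1, -0.3] rows 3.3
wy -0.416 [0.2, 36.9, -0.3] rows 0.9
```

Emit:
{"method": "carry_out", "body": {
  "increments": [
    [[0,-0.12,0],[0,0,0],1],
    [[0,-0.24,0],[0,0,0],1],
    [[0,-0.36,0],[0,0,0],1],
    [[0,-0.416,0],[0,0,0],1],
    [[0,-0.416,0],[0,0,0],1],
    [[0,-0.416,0],[0,15,0],1],
    [[0,-0.416,0],[0,30,0],1],
    [[0,-0.416,0],[0,37,0],1],
    [[0,-0.416,0],[0,38.5,0],1],
    [[0,-0.416,0],[0,38.5,0],1]
  ]
}}

```text
time_s: 6.03
ee_pos: [598.7, 114.9, 304.7]
ee_rot: [-90.0, 0.0, 0.4]
force: [0.0, 0.2, -0.4]
gripper_width: 14.7
```

```bash
python3 - <<'E'
from h import *
st(); f=grab('wrist'); cv2.imwrite('pics/w3.png',f['frame'])
E
```

```text
{'time_s': 6.033, 'qpos': [9.779, 25.729, 93.219, 0.006, 61.089, 9.393], 'ee_pos': [598.706, 114.873, 304.677], 'ee_rot': [-90.001, 0.038, 0.384], 'force': [0.024, 0.214, -0.441], 'gripper_width': 14.652}
```

View pics/w3.png

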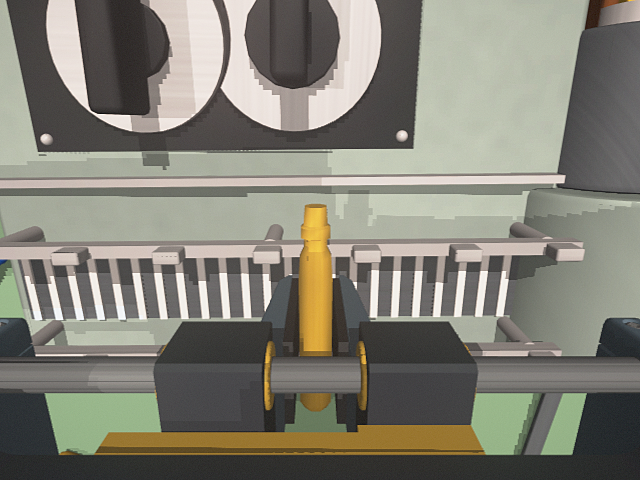

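Emit:
{"method": "carry_out", "body": {
  "increments": [
    [[0,0,0],[0,1,0],1],
    [[0,0,0],[0,1,0],0.7],
    [[0,0,0],[0,1,0],0.7],
    [[0,0,0],[0,1,0],0.7],
    [[0,0,0],[0,-20,0],0.7],
    [[0,0,0],[0,-45,0],0.7],
    [[0,1.26,0],[-54,-45,-314],0.5],
    [[0,1.26,0],[-54,-45,-314],0.5],
    [[0,1.26,0],[-54,-45,-314],0.5],
    [[0,1.26,0],[-54,-45,-314],0.5]
  ]
}}

```text
time_s: 6.92
ee_pos: [571.5, -50.8, 349.6]
ee_rot: [-90.0, -0.0, -28.5]
force: [1.2, -0.4, -0.7]
gripper_width: 45.4
```

```bash
python3 - <<'E'
from h import *
st(); x,y,w=H['C']; plan((x,y,240,w))
f=grab('scene'); cv2.imwrite('pics/s1.png',cv2.resize(f['frame'][180:360,340:500],None,fx=3.2,fy=3.2,interpolation=cv2.INTER_CUBIC))
E
```

```text
{'time_s': 6.917, 'qpos': [-6.228, 20.466, 94.722, 0.002, 64.779, 22.258], 'ee_pos': [571.493, -50.794, 349.606], 'ee_rot': [-89.986, -0.03, -28.487], 'force': [1.171, -0.396, -0.699], 'gripper_width': 45.396}
wy 0.756 [48.8, 109.6, -142.4] rows 6.0
```

View pics/s1.png

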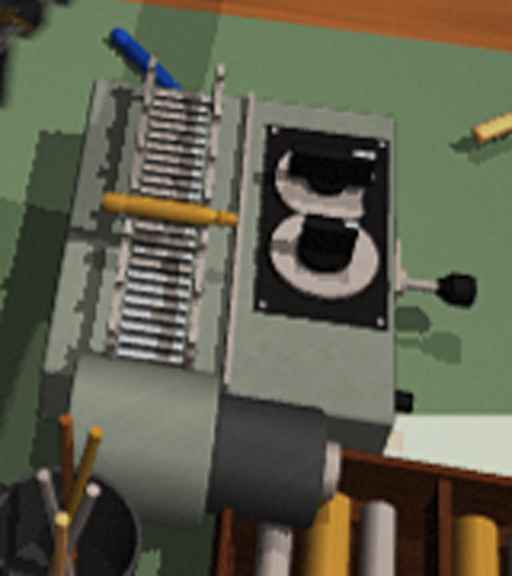

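Emit:
{"method": "carry_out", "body": {
  "increments": [
    [[0,0.756,0],[49,110,-142],0.5],
    [[0,0.756,0],[49,110,-142],0.5],
    [[0,0.756,0],[49,110,-142],0.5],
    [[0,0.756,0],[49,110,-142],0.5],
    [[0,0.756,0],[49,110,-142],0.5],
    [[0,0.756,0],[49,110,-142],0.5],
    [[0,0.756,0],[49,110,-142],0.5],
    [[0,0.756,0],[49,110,-142],0.5],
    [[0,0.756,0],[49,140,-142],0.5],
    [[0,0.756,0],[49,140,-142],0.5]
  ]
}}

```text
time_s: 7.8
ee_pos: [547.2, -196.5, 206.8]
ee_rot: [-90.2, 0.2, -71.3]
force: [-1.1, 0.0, -0.4]
gripper_width: 45.4
```

```bash
python3 - <<'E'
from h import *
st(); x,y,w=H['C']; plan((x,y,194,w)); a=bay(-22); print('then'); plan((*a[:2],343,a[2]),start=(x,y,308,w))
E
```

```text
{'time_s': 7.8, 'qpos': [-20.895, 29.767, 103.136, 0.012, 47.425, 50.38], 'ee_pos': [547.163, -196.549, 206.816], 'ee_rot': [-90.248, 0.216, -71.283], 'force': [-1.087, 0.017, -0.442], 'gripper_width': 45.405}
wy 0.009 [2.3, 12.8, -1.5] rows 0.3
then
wy -1.269 [-295.6, -35.0, 105.8] rows 10.2
```

Emit:
{"method": "carry_out", "body": {
  "increments": [
    [[0,0,0],[1,13,-1],0.5],
    [[0,0,0],[1,13,-1],0.5],
    [[0,0,0],[1,13,-1],1],
    [[0,0,0],[1,13,-1],1],
    [[0,0,0],[1,13,-1],1],
    [[0,0,0],[1,13,-1],1],
    [[0,0,0],[1,13,-1],1],
    [[0,0,0],[1,-20,-1],1],
    [[0,0,0],[1,-60,-1],1],
    [[0,0,0],[1,-101,-1],1]
  ]
}}

```text
time_s: 8.63
ee_pos: [547.0, -198.9, 310.9]
ee_rot: [-90.1, 0.1, -71.5]
force: [1.4, -0.3, -0.7]
gripper_width: 14.6
```

```bash
python3 - <<'E'
from h import *
st();  a=bay(-22); plan((*a[:2],343,a[2]))
E
```

```text
{'time_s': 8.633, 'qpos': [-21.115, 23.162, 96.564, 0.006, 60.463, 50.382], 'ee_pos': [547.001, -198.89, 310.885], 'ee_rot': [-90.142, 0.125, -71.5], 'force': [1.36, -0.308, -0.691], 'gripper_width': 14.571}
wy -1.264 [-294.9, -32.1, 106.8] rows 10.1
```

Emit:
{"method": "carry_out", "body": {
  "increments": [
    [[0,0,0],[0,-32,0],1],
    [[0,-1.264,0],[-295,-32,107],1],
    [[0,-1.264,0],[-295,-32,107],1],
    [[0,-1.264,0],[-295,-32,107],1],
    [[0,-1.264,0],[-295,-32,107],1],
    [[0,-1.264,0],[-295,-32,107],1],
    [[0,-1.264,0],[-295,-32,107],1],
    [[0,-1.264,0],[-295,-32,107],1],
    [[0,-1.264,0],[-295,-32,107],1],
    [[0,-1.264,0],[-295,-32,107],1]
  ]
}}

```text
time_s: 9.47
ee_pos: [555.1, 119.0, 342.6]
ee_rot: [-89.9, -0.0, -6.4]
force: [-0.1, -0.1, -0.9]
gripper_width: 14.8
```

```bash
python3 - <<'E'
from h import *
st();  a=bay(-22); plan((*a[:2],343,a[2]),(*a[:2],304.5,a[2]))
E
```

```text
{'time_s': 9.467, 'qpos': [10.907, 20.279, 96.114, 0.13, 63.556, 17.26], 'ee_pos': [555.092, 118.98, 342.616], 'ee_rot': [-89.874, -0.015, -6.411], 'force': [-0.142, -0.147, -0.875], 'gripper_width': 14.767}
wy -0.128 [0.1, -0.4, -4.3] rows 1.0
wy -0.128 [0.1, 38.1, -4.3] rows 0.9
```

Emit:
{"method": "carry_out", "body": {
  "increments": [
    [[0,-0.128,0],[0,0,-3],1],
    [[0,-0.128,0],[0,0,-3],1],
    [[0,-0.128,0],[0,0,-3],1],
    [[0,-0.128,0],[0,15,-3],1],
    [[0,-0.128,0],[0,28,-3],1],
    [[0,-0.128,0],[0,34,-3],1],
    [[0,-0.128,0],[0,36,-3],1],
    [[0,-0.128,0],[0,37,-3],1],
    [[0,-0.128,0],[0,37,-3],1]
  ]
}}

```text
time_s: 10.22
ee_pos: [554.4, 111.2, 307.0]
ee_rot: [-90.0, 0.1, 0.1]
force: [-3.9, -1.8, 7.3]
gripper_width: 14.4
```

```bash
python3 - <<'E'
from h import *
st();  a=bay(-22); plan((*a[:2],304.5,a[2])); x,y,w=H['A']; plan((x,y,350,w),(x,y,240,w))
E
```

```text
{'time_s': 10.217, 'qpos': [10.17, 21.995, 99.134, 0.005, 58.955, 10.046], 'ee_pos': [554.447, 111.159, 307.019], 'ee_rot': [-90.01, 0.083, 0.122], 'force': [-3.936, -1.828, 7.305], 'gripper_width': 14.379}
wy -0.014 [0.3, 2.5, 3.5] rows 0.1
wy -1.181 [-132.4, -43.0, -210.9] rows 9.5
wy -1.181 [-132.4, 67.0, -210.9] rows 2.6
```

Emit:
{"method": "carry_out", "body": {
  "increments": [
    [[0,-0.014,0],[0,-3,3],1],
    [[0,-0.014,0],[0,-3,3],1],
    [[0,-0.014,0],[0,0,3],1],
    [[0,-0.014,0],[0,0,3],0.7],
    [[0,-0.014,0],[0,0,3],0.7],
    [[0,-0.014,0],[0,0,3],0.7],
    [[0,-0.014,0],[0,-20,3],0.7],
    [[0,-0.014,0],[0,-43,3],0.7],
    [[0,-1.181,0],[-132,-43,-211],0.5],
    [[0,-1.181,0],[-132,-43,-211],0.5]
  ]
}}

```text
time_s: 11.05
ee_pos: [512.8, 44.7, 349.3]
ee_rot: [-90.0, -0.2, 15.7]
force: [0.9, -0.3, -0.3]
gripper_width: 37.8
```

```bash
python3 - <<'E'
from h import *
st(); x,y,w=H['A']; plan((x,y,350,w),(x,y,240,w))
E
```

```text
{'time_s': 11.05, 'qpos': [3.705, 15.381, 102.413, -0.007, 62.017, -12.016], 'ee_pos': [512.77, 44.714, 349.308], 'ee_rot': [-90.045, -0.184, 15.725], 'force': [0.858, -0.283, -0.346], 'gripper_width': 37.84}
wy -0.909 [-126.1, -0.7, -114.8] rows 7.3
wy -0.909 [-126.1, 109.3, -114.8] rows 2.6
```

Emit:
{"method": "carry_out", "body": {
  "increments": [
    [[0,-0.909,0],[-126,0,-115],0.5],
    [[0,-0.909,0],[-126,0,-115],0.5],
    [[0,-0.909,0],[-126,100,-115],0.5],
    [[0,-0.909,0],[-126,100,-115],0.5],
    [[0,-0.909,0],[-126,100,-115],0.5],
    [[0,-0.909,0],[-126,120,-115],0.5],
    [[0,-0.909,0],[-126,120,-115],0.5],
    [[0,-0.909,0],[-126,120,-115],0.5],
    [[0,-0.909,0],[-126,120,-115],0.5],
    [[0,-0.909,0],[-126,120,-115],0.5]
  ]
}}

```text
time_s: 11.88
ee_pos: [421.0, -99.7, 228.3]
ee_rot: [-90.0, -0.0, 67.2]
force: [0.1, -0.2, 0.8]
gripper_width: 45.5
```

```bash
python3 - <<'E'
from h import *
st(); x,y,w=H['A']; plan((x,y,194,w))
E
```

```text
{'time_s': 11.883, 'qpos': [-14.845, 17.522, 121.525, 0.012, 40.961, -82.038], 'ee_pos': [420.957, -99.655, 228.324], 'ee_rot': [-89.991, -0.007, 67.185], 'force': [0.078, -0.182, 0.799], 'gripper_width': 45.532}
wy -0.011 [0.3, 34.3, -1.6] rows 0.8
```

Emit:
{"method": "carry_out", "body": {
  "increments": [
    [[0,-0.011,0],[0,20,-1],0.5],
    [[0,-0.011,0],[0,34,-1],0.5],
    [[0,-0.011,0],[0,34,-1],0.7],
    [[0,-0.011,0],[0,34,-1],1],
    [[0,-0.011,0],[0,34,-1],1],
    [[0,-0.011,0],[0,34,-1],1],
    [[0,-0.011,0],[0,34,-1],1],
    [[0,-0.011,0],[0,0,-1],1],
    [[0,-0.011,0],[0,-40,-1],1],
    [[0,-0.011,0],[0,-80,-1],1]
  ]
}}

```text
time_s: 12.72
ee_pos: [421.3, -99.8, 309.8]
ee_rot: [-89.9, 0.0, 67.9]
force: [0.1, -0.3, -0.8]
gripper_width: 14.8
```

```bash
python3 - <<'E'
from h import *
st();  a=bay(-110); plan((*a[:2],343,a[2]))
E
```

```text
{'time_s': 12.717, 'qpos': [-14.854, 10.867, 115.369, 0.008, 53.865, -82.773], 'ee_pos': [421.258, -99.815, 309.806], 'ee_rot': [-89.899, 0.007, 67.914], 'force': [0.051, -0.282, -0.847], 'gripper_width': 14.803}
wy 1.17 [214.5, -33.2, 38.0] rows 9.4
```

Emit:
{"method": "carry_out", "body": {
  "increments": [
    [[0,0,0],[0,-33,0],1],
    [[0,1.17,0],[215,-33,38],1],
    [[0,1.17,0],[215,-33,38],1],
    [[0,1.17,0],[215,-33,38],1],
    [[0,1.17,0],[215,-33,38],1],
    [[0,1.17,0],[215,-33,38],1],
    [[0,1.17,0],[215,-33,38],1],
    [[0,1.17,0],[215,-33,38],1],
    [[0,1.17,0],[215,-33,38],1],
    [[0,1.17,0],[215,-33,38],1]
  ]
}}

```text
time_s: 13.55
ee_pos: [467.1, 114.7, 341.7]
ee_rot: [-90.0, -0.0, 9.7]
force: [1.1, 0.1, -1.5]
gripper_width: 14.8
```

```bash
python3 - <<'E'
from h import *
st();  a=bay(-110); plan((*a[:2],343,a[2]),(*a[:2],304.5,a[2]))
E
```

```text
{'time_s': 13.55, 'qpos': [12.42, 12.928, 107.1, 0.001, 59.955, 2.743], 'ee_pos': [467.134, 114.656, 341.738], 'ee_rot': [-89.998, -0.016, 9.677], 'force': [1.114, 0.071, -1.487], 'gripper_width': 14.784}
wy 0.153 [-0.7, -1.3, -1.3] rows 1.2
wy 0.153 [-0.7, 37.2, -1.3] rows 0.9
```

Emit:
{"method": "carry_out", "body": {
  "increments": [
    [[0,0.08,0],[0,0,-1],1],
    [[0,0.153,0],[0,0,-1],1],
    [[0,0.153,0],[0,0,-1],1],
    [[0,0.153,0],[0,15,-1],1],
    [[0,0.153,0],[0,27,-1],1],
    [[0,0.153,0],[0,32,-1],1],
    [[0,0.153,0],[0,35,-1],1],
    [[0,0.153,0],[0,36,-1],1],
    [[0,0.153,0],[0,36,-1],1]
  ]
}}

```text
time_s: 14.3
ee_pos: [467.6, 112.6, 305.8]
ee_rot: [-90.0, -0.0, 1.2]
force: [-0.7, 0.2, -0.6]
gripper_width: 14.8
```

```bash
python3 - <<'E'
from h import *
st();  a=bay(-110); plan((*a[:2],304.5,a[2])); x,y,w=H['E']; plan((x,y,350,w))
E
```

```text
{'time_s': 14.3, 'qpos': [12.166, 15.136, 110.057, 0.007, 54.773, 10.995], 'ee_pos': [467.641, 112.592, 305.78], 'ee_rot': [-89.988, -0.032, 1.167], 'force': [-0.741, 0.174, -0.65], 'gripper_width': 14.796}
wy 0.005 [-0.9, 1.3, 0.7] rows 0.0
wy 1.198 [-42.3, -44.2, -306.1] rows 9.6
```

Emit:
{"method": "carry_out", "body": {
  "increments": [
    [[0,0,0],[-0.5,1,0.7],1],
    [[0,0,0],[-0.5,1.3,0.7],1],
    [[0,0,0],[-0.5,1.3,0.7],0.7],
    [[0,0,0],[-0.5,1.3,0.7],0.7],
    [[0,0,0],[-0.5,1.3,0.7],0.7],
    [[0,0,0],[-0.5,-20,0.7],0.7],
    [[0,0,0],[-0.5,-44,0.7],0.7],
    [[0,1.198,0],[-42,-44,-306],0.5],
    [[0,1.198,0],[-42,-44,-306],0.5],
    [[0,1.198,0],[-42,-44,-306],0.5]
  ]
}}

```text
time_s: 15.13
ee_pos: [452.4, -11.6, 349.9]
ee_rot: [-90.0, -0.1, -20.5]
force: [1.7, -1.4, -0.3]
gripper_width: 44.4
```

```bash
python3 - <<'E'
from h import *
st(); x,y,w=H['E']; plan((x,y,350,w),(x,y,230,w))
E
```

```text
{'time_s': 15.133, 'qpos': [-2.927, 9.966, 109.719, 0.005, 60.243, 17.602], 'ee_pos': [452.389, -11.609, 349.905], 'ee_rot': [-89.974, -0.068, -20.531], 'force': [1.723, -1.393, -0.28], 'gripper_width': 44.385}
wy 0.82 [44.6, -0.1, -178.4] rows 6.6
wy 0.82 [44.6, 119.9, -178.4] rows 2.9
```

Emit:
{"method": "carry_out", "body": {
  "increments": [
    [[0,0.82,0],[45,0,-178],0.5],
    [[0,0.82,0],[45,120,-178],0.5],
    [[0,0.82,0],[45,120,-178],0.5],
    [[0,0.82,0],[45,120,-178],0.5],
    [[0,0.82,0],[45,120,-178],0.5],
    [[0,0.82,0],[45,120,-178],0.5],
    [[0,0.82,0],[45,120,-178],0.5],
    [[0,0.82,0],[45,120,-178],0.5],
    [[0,0.82,0],[45,120,-178],0.5],
    [[0,0.82,0],[45,120,-178],0.5]
  ]
}}

```text
time_s: 15.97
ee_pos: [433.3, -193.1, 229.9]
ee_rot: [-90.0, -0.0, -67.2]
force: [0.2, 0.3, 0.1]
gripper_width: 45.4
```

```bash
python3 - <<'E'
from h import *
st(); x,y,w=H['E']; plan((x,y,194,w))
f=grab('top'); P=cloud(f)
for o in brass(f,P,2,140):
    if o[0][1]<200 and o[0][1]>-330 and 350<o[0][0]<720: print(*o[:6])
E
```

```text
{'time_s': 15.967, 'qpos': [-25.419, 20.368, 116.246, 0.017, 43.335, 41.768], 'ee_pos': [433.271, -193.142, 229.879], 'ee_rot': [-89.957, -0.031, -67.2], 'force': [0.194, 0.254, 0.075], 'gripper_width': 45.435}
wy 0.005 [0.4, 35.9, -2.0] rows 0.9
[ 684.9 -193.1] 101 14 177.5 12.6 188
[597.7 115.9] 99 13 88.8 122.9 225
[ 548.7 -305.5] 52 35 28.7 23.3 280
[554.  117.4] 102 13 88.8 123.1 226
[466.9 115.7] 103 13 91.0 123.6 220
```

Emit:
{"method": "carry_out", "body": {
  "increments": [
    [[0,0,0],[0,20,-2],0.5],
    [[0,0,0],[0,36,-2],0.5],
    [[0,0,0],[0,36,-2],0.7],
    [[0,0,0],[0,36,-2],1],
    [[0,0,0],[0,36,-2],1],
    [[0,0,0],[0,36,-2],1],
    [[0,0,0],[0,36,-2],1],
    [[0,0,0],[0,0,-2],1],
    [[0,0,0],[0,-40,-2],1],
    [[0,0,0],[0,-80,-2],1]
  ]
}}

```text
time_s: 16.85
ee_pos: [430.8, -194.0, 310.8]
ee_rot: [-90.1, 0.1, -67.3]
force: [1.1, -0.3, -1.3]
gripper_width: 14.8
```

```bash
python3 - <<'E'
from h import *
st();  a=bay(-66); plan((*a[:2],343,a[2]))
E
```

```text
{'time_s': 16.85, 'qpos': [-25.641, 14.124, 110.654, 0.008, 55.318, 41.671], 'ee_pos': [430.775, -193.999, 310.789], 'ee_rot': [-90.059, 0.076, -67.317], 'force': [1.139, -0.315, -1.263], 'gripper_width': 14.813}
wy -1.191 [-253.3, -32.2, 192.5] rows 9.5
```

Emit:
{"method": "carry_out", "body": {
  "increments": [
    [[0,0,0],[0,-32,0],1],
    [[0,-1.191,0],[-253,-32,192],1],
    [[0,-1.191,0],[-253,-32,192],1],
    [[0,-1.191,0],[-253,-32,192],1],
    [[0,-1.191,0],[-253,-32,192],1],
    [[0,-1.191,0],[-253,-32,192],1],
    [[0,-1.191,0],[-253,-32,192],1],
    [[0,-1.191,0],[-253,-32,192],1],
    [[0,-1.191,0],[-253,-32,192],1],
    [[0,-1.191,0],[-253,-32,192],1]
  ]
}}

```text
time_s: 17.68
ee_pos: [511.7, 117.6, 342.0]
ee_rot: [-89.8, -0.1, -2.2]
force: [0.2, 0.3, -0.8]
gripper_width: 14.8
```

```bash
python3 - <<'E'
from h import *
st();  a=bay(-66); plan((*a[:2],305,a[2]))
E
```

```text
{'time_s': 17.683, 'qpos': [11.658, 16.656, 101.734, 0.136, 61.441, 13.836], 'ee_pos': [511.705, 117.632, 341.964], 'ee_rot': [-89.844, -0.135, -2.243], 'force': [0.23, 0.338, -0.842], 'gripper_width': 14.784}
wy -0.055 [-0.9, 37.0, -3.7] rows 0.9
```

Emit:
{"method": "carry_out", "body": {
  "increments": [
    [[0,-0.055,0],[-0.5,0,-0.5],1],
    [[0,-0.055,0],[-0.5,0,-0.5],1],
    [[0,-0.055,0],[-0.5,0,-0.5],1],
    [[0,-0.055,0],[-0.5,15,-0.5],1],
    [[0,-0.055,0],[-0.5,27,-0.5],1],
    [[0,-0.055,0],[-0.5,32,-0.5],1],
    [[0,-0.055,0],[-0.5,35,-0.5],1],
    [[0,-0.055,0],[-0.5,36,-0.5],1],
    [[0,-0.055,0],[-0.5,36,-0.5],1]
  ]
}}

```text
time_s: 18.43
ee_pos: [510.4, 112.6, 305.8]
ee_rot: [-90.0, -0.0, 0.2]
force: [0.2, -0.4, -0.6]
gripper_width: 14.6
```

```bash
python3 - <<'E'
from h import *
st();  a=bay(-66); plan((*a[:2],305,a[2])); x,y,w=H['D']; plan((x,y,350,w))
E
```

```text
{'time_s': 18.433, 'qpos': [11.178, 18.553, 104.862, 0.006, 56.55, 10.933], 'ee_pos': [510.437, 112.598, 305.803], 'ee_rot': [-89.989, -0.033, 0.242], 'force': [0.16, -0.416, -0.566], 'gripper_width': 14.62}
wy -0.011 [0.3, 0.8, 1.4] rows 0.1
wy -1.261 [-73.0, -44.2, -407.4] rows 10.1
```

Emit:
{"method": "carry_out", "body": {
  "increments": [
    [[0,-0.011,0],[0,0,1.5],1],
    [[0,-0.011,0],[0,1,1.5],1],
    [[0,-0.011,0],[0,1.3,1.5],0.7],
    [[0,-0.011,0],[0,1.3,1.5],0.7],
    [[0,-0.011,0],[0,1.3,1.5],0.7],
    [[0,-0.011,0],[0,-20,1.5],0.7],
    [[0,-0.011,0],[0,-44,1.5],0.7],
    [[0,-1.261,0],[-73,-44,-407],0.5],
    [[0,-1.261,0],[-73,-44,-407],0.5],
    [[0,-1.261,0],[-73,-44,-407],0.5]
  ]
}}

```text
time_s: 19.27
ee_pos: [491.3, 3.0, 350.2]
ee_rot: [-90.0, -0.1, 20.6]
force: [0.1, 0.3, -0.4]
gripper_width: 44.2
```

```bash
python3 - <<'E'
from h import *
st(); x,y,w=H['D']; plan((x,y,350,w),(x,y,230,w))
f=grab('top'); P=cloud(f)
for o in brass(f,P,2,140):
    if o[0][1]<200 and o[0][1]>-330 and 350<o[0][0]<720: print(*o[:6])
E
```

```text
{'time_s': 19.267, 'qpos': [-0.985, 13.331, 105.167, -0.006, 61.409, -21.573], 'ee_pos': [491.265, 3.042, 350.184], 'ee_rot': [-90.04, -0.085, 20.591], 'force': [0.055, 0.257, -0.402], 'gripper_width': 44.235}
wy -0.906 [-153.6, 0.2, -260.8] rows 7.3
wy -0.906 [-153.6, 120.2, -260.8] rows 2.9
[ 685.3 -192.7] 102 14 178.2 13.3 190
[598.6 115.5] 99 15 91.3 123.3 225
[ 548.5 -305.9] 52 35 25.5 24.5 266
[554.2 134. ] 69 14 89.8 123.6 157
[509.9 132.8] 66 13 91.9 123.8 145
[ 439.6 -294.7] 98 13 162.2 13.1 186
[466.6 134.8] 65 13 91.8 123.8 137
```

Emit:
{"method": "carry_out", "body": {
  "increments": [
    [[0,-0.906,0],[-154,0,-261],0.5],
    [[0,-0.906,0],[-154,120,-261],0.5],
    [[0,-0.906,0],[-154,120,-261],0.5],
    [[0,-0.906,0],[-154,120,-261],0.5],
    [[0,-0.906,0],[-154,120,-261],0.5],
    [[0,-0.906,0],[-154,120,-261],0.5],
    [[0,-0.906,0],[-154,120,-261],0.5],
    [[0,-0.906,0],[-154,120,-261],0.5],
    [[0,-0.906,0],[-154,120,-261],0.5],
    [[0,-0.906,0],[-154,120,-261],0.5]
  ]
}}

```text
time_s: 20.15
ee_pos: [436.0, -297.6, 227.5]
ee_rot: [-89.9, 0.0, 71.8]
force: [-0.4, 0.2, 0.3]
gripper_width: 45.7
```

```bash
python3 - <<'E'
from h import *
st(); x,y,w=H['D']; plan((x,y,194,w))
E
```

```text
{'time_s': 20.15, 'qpos': [-35.548, 24.404, 109.4, -0.064, 46.3, -107.286], 'ee_pos': [436.018, -297.567, 227.533], 'ee_rot': [-89.887, 0.013, 71.782], 'force': [-0.357, 0.19, 0.318], 'gripper_width': 45.724}
wy -0.013 [3.3, 33.5, -2.3] rows 0.8
```

Emit:
{"method": "carry_out", "body": {
  "increments": [
    [[0,-0.013,0],[1,20,-0.5],0.5],
    [[0,-0.013,0],[1,35,-0.5],0.5],
    [[0,-0.013,0],[1,35,-0.5],0.7],
    [[0,-0.013,0],[1,35,-0.5],1],
    [[0,-0.013,0],[1,35,-0.5],1],
    [[0,-0.013,0],[1,35,-0.5],1],
    [[0,-0.013,0],[1,35,-0.5],1],
    [[0,-0.013,0],[1,0,-0.5],1],
    [[0,-0.013,0],[1,-40,-0.5],1],
    [[0,-0.013,0],[1,-80,-0.5],1]
  ]
}}

```text
time_s: 20.98
ee_pos: [437.4, -293.1, 310.8]
ee_rot: [-89.9, -0.0, 72.8]
force: [0.5, 0.1, -0.7]
gripper_width: 14.6
```

```bash
python3 - <<'E'
from h import *
st();  a=bay(66); plan((*a[:2],343,a[2]))
E
```

```text
{'time_s': 20.983, 'qpos': [-35.08, 18.59, 103.955, 0.01, 57.554, -107.895], 'ee_pos': [437.379, -293.087, 310.792], 'ee_rot': [-89.909, -0.039, 72.809], 'force': [0.528, 0.148, -0.695], 'gripper_width': 14.605}
wy 1.255 [451.5, -32.2, -75.2] rows 11.0
```

Emit:
{"method": "carry_out", "body": {
  "increments": [
    [[0,0,0],[0,-32,0],1],
    [[0,1.255,0],[452,-32,-75],1],
    [[0,1.255,0],[452,-32,-75],1],
    [[0,1.255,0],[452,-32,-75],1],
    [[0,1.255,0],[452,-32,-75],1],
    [[0,1.255,0],[452,-32,-75],1],
    [[0,1.255,0],[452,-32,-75],1],
    [[0,1.255,0],[452,-32,-75],1],
    [[0,1.255,0],[452,-32,-75],1],
    [[0,1.255,0],[452,-32,-75],1]
  ]
}}

```text
time_s: 21.82
ee_pos: [592.5, 15.9, 342.2]
ee_rot: [-90.0, -0.0, 13.3]
force: [0.3, -0.4, -0.5]
gripper_width: 14.9
```

```bash
python3 - <<'E'
from h import *
st();  a=bay(66); plan((*a[:2],343,a[2]))
E
```

```text
{'time_s': 21.817, 'qpos': [0.425, 22.435, 92.744, -0.005, 64.773, -12.873], 'ee_pos': [592.526, 15.88, 342.226], 'ee_rot': [-90.015, -0.045, 13.3], 'force': [0.287, -0.384, -0.529], 'gripper_width': 14.901}
wy 0.216 [71.9, -0.8, 85.9] rows 2.7
```

Emit:
{"method": "carry_out", "body": {
  "increments": [
    [[0,0.216,0],[72,-1,87],1],
    [[0,0.216,0],[72,-1,87],1],
    [[0,0.216,0],[72,-1,87],1],
    [[0,0.216,0],[72,-1,87],1],
    [[0,0.216,0],[72,-1,87],1],
    [[0,0.216,0],[72,15,87],1],
    [[0,0.216,0],[72,20,87],1],
    [[0,0.216,0],[72,20,87],1],
    [[0,0.216,0],[72,20,87],1]
  ]
}}

```text
time_s: 22.57
ee_pos: [641.4, 114.4, 321.6]
ee_rot: [-90.0, 0.1, 1.2]
force: [-0.6, 0.1, -0.4]
gripper_width: 14.9
```

```bash
python3 - <<'E'
from h import *
st();  a=bay(66); plan((a[0],a[1]+2,305,a[2]))
E
```

```text
{'time_s': 22.567, 'qpos': [9.101, 28.425, 85.834, -0.007, 65.797, 7.912], 'ee_pos': [641.369, 114.376, 321.584], 'ee_rot': [-90.014, 0.055, 1.192], 'force': [-0.575, 0.071, -0.41], 'gripper_width': 14.914}
wy 0.005 [1.4, 16.6, 3.6] rows 0.4
```

Settled; lower with correction and release, then lift.

Emit:
{"method": "carry_out", "body": {
  "increments": [
    [[0,0.005,0],[1,8,3],1],
    [[0,0.005,0],[1,14,3],1],
    [[0,0.005,0],[1,16.5,3],1],
    [[0,0.005,0],[1,17,3],1],
    [[0,0.005,0],[1,17,3],1],
    [[0,0.005,0],[1,17,3],0.7],
    [[0,0.005,0],[1,17,3],0.7],
    [[0,0.005,0],[1,17,3],0.7],
    [[0,0.005,0],[1,0,3],0.7],
    [[0,0.005,0],[1,-27,3],0.7]
  ]
}}

```text
time_s: 23.4
ee_pos: [642.0, 118.3, 345.4]
ee_rot: [-90.1, 0.4, 1.0]
force: [0.3, 0.1, 0.2]
gripper_width: 27.1
```

```bash
python3 - <<'E'
from h import *
st(); x,y,w=H['F']; plan((x,y,350,w),(x,y,230,w))
E
```

```text
{'time_s': 23.4, 'qpos': [9.433, 27.611, 83.612, 0.004, 69.22, 8.458], 'ee_pos': [642.044, 118.341, 345.399], 'ee_rot': [-90.062, 0.438, 0.974], 'force': [0.333, 0.067, 0.163], 'gripper_width': 27.142}
wy -1.484 [37.2, -4.6, -312.2] rows 11.9
wy -1.484 [37.2, 115.4, -312.2] rows 2.9
```

Emit:
{"method": "carry_out", "body": {
  "increments": [
    [[0,-1.484,0],[37,-5,-312],0.6],
    [[0,-1.484,0],[37,-5,-312],0.5],
    [[0,-1.484,0],[37,-5,-312],0.5],
    [[0,-1.484,0],[37,-5,-312],0.5],
    [[0,-1.484,0],[37,-5,-312],0.5],
    [[0,-1.484,0],[37,80,-312],0.5],
    [[0,-1.484,0],[37,80,-312],0.5],
    [[0,-1.484,0],[37,80,-312],0.5],
    [[0,-1.484,0],[37,80,-312],0.5],
    [[0,-1.484,0],[37,80,-312],0.5]
  ]
}}

```text
time_s: 24.23
ee_pos: [684.1, -196.3, 264.0]
ee_rot: [-89.6, 0.1, 71.9]
force: [-0.0, 0.6, 0.5]
gripper_width: 45.6
```

```bash
python3 - <<'E'
from h import *
st(); x,y,w=H['F']; plan((x,y,230,w))
f=grab('top'); P=cloud(f)
for o in brass(f,P,2,140):
    if o[0][1]<200 and o[0][1]>-330 and 350<o[0][0]<720: print(*o[:6])
E
```

```text
{'time_s': 24.233, 'qpos': [-16.926, 36.31, 80.141, -0.057, 63.904, -88.829], 'ee_pos': [684.144, -196.313, 264.022], 'ee_rot': [-89.646, 0.058, 71.928], 'force': [-0.017, 0.594, 0.482], 'gripper_width': 45.563}
wy -0.246 [3.1, 34.0, 0.6] rows 2.0
[641.9 116.9] 98 14 89.0 122.8 232
[598.1 115.7] 99 14 90.9 123.0 222
[ 548.3 -304.8] 52 34 28.4 24.4 274
[553.9 116.9] 101 13 89.1 123.5 227
[509.9 116.5] 100 13 90.9 123.5 227
[467.1 116.1] 103 13 91.5 123.9 221
```

Emit:
{"method": "carry_out", "body": {
  "increments": [
    [[0,-0.12,0],[0.5,34,0],0.5],
    [[0,-0.246,0],[0.5,34,0],0.5],
    [[0,-0.246,0],[0.5,34,0],0.5],
    [[0,-0.246,0],[0.5,34,0],0.5],
    [[0,-0.246,0],[0.5,34,0],0.5]
  ]
}}

```text
time_s: 24.7
ee_pos: [685.7, -192.1, 235.8]
ee_rot: [-90.1, 0.0, 85.7]
force: [-0.3, 0.0, -0.7]
gripper_width: 45.9
```

```bash
python3 - <<'E'
from h import *
st(); x,y,w=H['F']; plan((x,y,194,w))
E
```

```text
{'time_s': 24.7, 'qpos': [-16.579, 37.669, 81.969, 0.009, 60.217, -102.289], 'ee_pos': [685.681, -192.119, 235.757], 'ee_rot': [-90.143, 0.023, 85.706], 'force': [-0.281, 0.014, -0.71], 'gripper_width': 45.899}
wy -0.005 [-1.2, 41.8, 1.1] rows 1.0
```

Emit:
{"method": "carry_out", "body": {
  "increments": [
    [[0,0,0],[-1,20,1],0.5],
    [[0,0,0],[-1,41,1],0.5],
    [[0,0,0],[-1,41,1],0.7],
    [[0,0,0],[-1,41,1],1],
    [[0,0,0],[-1,41,1],1],
    [[0,0,0],[-1,41,1],1],
    [[0,0,0],[-1,41,1],1],
    [[0,0,0],[-1,0,1],1],
    [[0,0,0],[-1,-40,1],1],
    [[0,0,0],[-1,-80,1],1]
  ]
}}

```text
time_s: 25.53
ee_pos: [683.8, -193.2, 315.7]
ee_rot: [-89.9, -0.0, 85.9]
force: [1.3, 0.3, -0.1]
gripper_width: 14.7
```

```bash
python3 - <<'E'
from h import *
st();  a=bay(110); plan((*a[:2],343,a[2]))
E
```

```text
{'time_s': 25.533, 'qpos': [-16.704, 33.848, 76.886, 0.007, 69.344, -102.571], 'ee_pos': [683.833, -193.184, 315.739], 'ee_rot': [-89.925, -0.023, 85.865], 'force': [1.293, 0.26, -0.125], 'gripper_width': 14.651}
wy 1.483 [309.3, -27.3, 19.5] rows 11.9
```

Emit:
{"method": "carry_out", "body": {
  "increments": [
    [[0,0.12,0],[0,-27,0],1],
    [[0,1.483,0],[309,-27,19],1],
    [[0,1.483,0],[309,-27,19],1],
    [[0,1.483,0],[309,-27,19],1],
    [[0,1.483,0],[309,-27,19],1],
    [[0,1.483,0],[309,-27,19],1],
    [[0,1.483,0],[309,-27,19],1],
    [[0,1.483,0],[309,-27,19],1],
    [[0,1.483,0],[309,-27,19],1],
    [[0,1.483,0],[309,-27,19],1]
  ]
}}

```text
time_s: 26.37
ee_pos: [686.8, 121.5, 341.9]
ee_rot: [-89.9, -0.1, 14.9]
force: [0.3, -0.5, 0.1]
gripper_width: 14.7
```

```bash
python3 - <<'E'
from h import *
st();  a=bay(110); plan((*a[:2],343,a[2]))
E
```

```text
{'time_s': 26.367, 'qpos': [9.064, 31.616, 77.069, 0.141, 71.257, -5.865], 'ee_pos': [686.758, 121.546, 341.943], 'ee_rot': [-89.873, -0.072, 14.884], 'force': [0.295, -0.466, 0.084], 'gripper_width': 14.705}
wy 0.244 [-1.3, -1.1, -4.6] rows 2.0
```

Emit:
{"method": "carry_out", "body": {
  "increments": [
    [[0,0.12,0],[0,0,-0.5],1],
    [[0,0.244,0],[0,0,-0.5],1],
    [[0,0.244,0],[0,0,-0.5],1],
    [[0,0.244,0],[0,12,-0.5],1],
    [[0,0.244,0],[0,20,-0.5],1],
    [[0,0.244,0],[0,20,-0.5],1],
    [[0,0.244,0],[0,20,-0.5],1]
  ]
}}

```text
time_s: 26.95
ee_pos: [687.2, 115.5, 320.1]
ee_rot: [-90.0, 0.2, 1.0]
force: [0.1, 0.5, -0.2]
gripper_width: 14.9
```

```bash
python3 - <<'E'
from h import *
st();  a=bay(110); plan((*a[:2],305,a[2]))
E
```

```text
{'time_s': 26.95, 'qpos': [8.597, 32.461, 78.798, 0.005, 68.896, 7.57], 'ee_pos': [687.182, 115.532, 320.093], 'ee_rot': [-90.015, 0.154, 1.025], 'force': [0.089, 0.486, -0.232], 'gripper_width': 14.919}
wy 0.002 [-0.5, 15.1, 1.2] rows 0.4
```

Emit:
{"method": "carry_out", "body": {
  "increments": [
    [[0,0,0],[-0.5,8,1],1],
    [[0,0,0],[-0.5,13,1],1],
    [[0,0,0],[-0.5,15,1],1],
    [[0,0,0],[-0.5,15.5,1],1],
    [[0,0,0],[-0.5,15.5,1],1],
    [[0,0,0],[-0.5,15.5,1],0.7],
    [[0,0,0],[-0.5,15.5,1],0.7],
    [[0,0,0],[-0.5,15.5,1],0.7],
    [[0,0,0],[-0.5,0,1],0.7],
    [[0,0,0],[-0.5,-30,1],0.7]
  ]
}}

```text
time_s: 27.78
ee_pos: [686.2, 116.7, 348.0]
ee_rot: [-90.1, 0.5, 1.0]
force: [-0.0, 0.5, -1.2]
gripper_width: 27.4
```

```bash
python3 - <<'E'
from h import *
st(); plan((573,240,350,.9),(573,340,330,.9))
E
```

```text
{'time_s': 27.783, 'qpos': [8.704, 31.39, 76.574, 0.003, 72.521, 7.721], 'ee_pos': [686.16, 116.683, 348.045], 'ee_rot': [-90.062, 0.481, 0.982], 'force': [-0.029, 0.486, -1.175], 'gripper_width': 27.387}
wy 0.001 [-111.0, -2.0, 125.2] rows 4.0
wy 0.001 [-109.3, 18.0, 225.2] rows 2.4
```

Emit:
{"method": "carry_out", "body": {
  "increments": [
    [[0,0,0],[-110,-2,225],0.4],
    [[0,0,0],[-110,-2,225],0.4],
    [[0,0,0],[-110,-2,225],0.4],
    [[0,0,0],[-110,-2,225],0.4],
    [[0,0,0],[-110,-2,225],0.4],
    [[0,0,0],[-110,-2,225],0.4],
    [[0,0,0],[-110,-2,225],0.4],
    [[0,0,0],[-110,-2,225],0.4],
    [[0,0,0],[-110,-2,225],0.4]
  ]
}}

```text
time_s: 28.53
ee_pos: [573.1, 339.9, 353.8]
ee_rot: [-90.0, -0.0, 1.0]
force: [0.2, -0.5, 0.1]
gripper_width: 54.5
```

```bash
python3 - <<'E'
from h import *
st(); f=grab('top'); P=cloud(f)
for o in brass(f,P,2,140):
    if o[0][1]<200 and o[0][1]>-330 and 350<o[0][0]<720: print(*o[:6])
A=cv2.resize(f['frame'][150:310,170:310],None,fx=2.5,fy=2.5,interpolation=cv2.INTER_CUBIC)
f=grab('wrist'); np.savez('w4',M=f['M'],K=f['camera_matrix']); B=cv2.resize(f['frame'],(533,400))
cv2.imwrite('pics/c4.png',cv2.resize(np.hstack([A[:400],B]),None,fx=.9,fy=.9))
E
```

```text
{'time_s': 28.533, 'qpos': [29.691, 28.371, 81.043, -0.037, 70.56, 28.677], 'ee_pos': [573.076, 339.889, 353.786], 'ee_rot': [-90.018, -0.04, 1.026], 'force': [0.211, -0.55, 0.114], 'gripper_width': 54.527}
[686.6 118.1] 101 15 92.4 123.3 241
[641.9 116.9] 98 14 89.8 123.4 227
[597.9 116.6] 97 13 88.5 123.9 190
[ 548.5 -305.7] 52 33 26.1 23.7 274
[555.5 114.3] 96 12 91.0 124.2 181
[510.1 116.3] 99 13 91.7 123.9 186
[466.9 116.1] 103 13 91.2 123.8 215
```

View pics/c4.png

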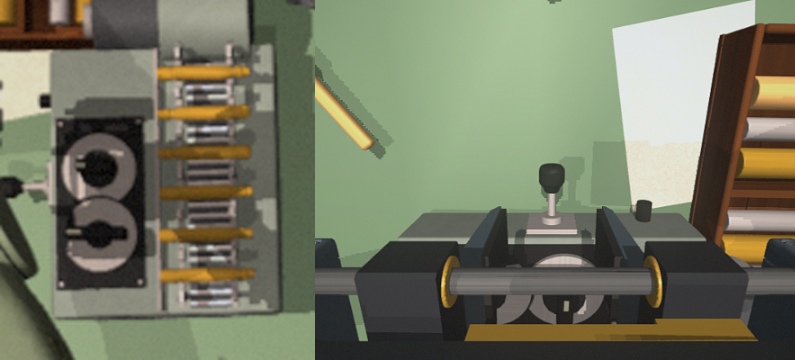

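```bash
python3 - <<'E'
from h import *
f=np.load('w4.npz')
for v in (218,240,262): print(ray(f,316,v,50).round(1))
plan((573,340,260,.9),(573,340,217,.9))
E
```

```text
[573.2 356.3]
[573.4 339.7]
[573.7 322.5]
wy -0.0 [-0.7, 93.7, 1.2] rows 2.2
wy -0.0 [-0.7, 136.7, 1.2] rows 1.0
```

Emit:
{"method": "carry_out", "body": {
  "increments": [
    [[0,0,0],[0,40,0.5],0.4],
    [[0,0,0],[0,80,0.5],0.4],
    [[0,0,0],[0,120,0.5],0.4],
    [[0,0,0],[0,137,0.5],0.4],
    [[0,0,0],[0,137,0.5],0.4],
    [[0,0,0],[0,137,0.5],1],
    [[0,0,0],[0,137,0.5],1],
    [[0,0,0],[0,137,0.5],1],
    [[0,0,0],[0,137,0.5],1],
    [[0,0,0],[0,137,0.5],1]
  ],
  "force": 45
}}

```text
time_s: 29.47
ee_pos: [573.4, 340.5, 218.3]
ee_rot: [-89.9, -0.1, 1.0]
force: [0.5, -1.2, 5.9]
gripper_width: 24.7
```

```bash
python3 - <<'E'
from h import *
st()
E
```

```text
{'time_s': 29.467, 'qpos': [29.713, 35.109, 90.138, 0.015, 54.597, 28.738], 'ee_pos': [573.386, 340.502, 218.336], 'ee_rot': [-89.914, -0.132, 0.967], 'force': [0.519, -1.222, 5.88], 'gripper_width': 24.733}
```

Gripped (24.7 mm). Pull 30 mm out.

Emit:
{"method": "carry_out", "body": {
  "increments": [
    [[0,0,0],[0,0,5],1],
    [[0,0,0],[0,0,10],1],
    [[0,0,0],[0,0,15],1],
    [[0,0,0],[0,0,20],1],
    [[0,0,0],[0,0,25],1],
    [[0,0,0],[0,0,29],1],
    [[0,0,0],[0,0,30],1],
    [[0,0,0],[0,0,30],1],
    [[0,0,0],[0,0,30],1],
    [[0,0,0],[0,0,30],1]
  ]
}}

```text
time_s: 30.3
ee_pos: [572.9, 370.7, 218.3]
ee_rot: [-90.0, -0.1, 1.0]
force: [0.2, -2.7, 6.3]
gripper_width: 25.0
```

```bash
python3 - <<'E'
from h import *
st()
E
```

```text
{'time_s': 30.3, 'qpos': [31.947, 36.293, 87.711, -0.042, 55.846, 30.961], 'ee_pos': [572.892, 370.699, 218.326], 'ee_rot': [-89.953, -0.145, 1.01], 'force': [0.157, -2.66, 6.268], 'gripper_width': 25.038}
```

Emit:
{"method": "carry_out", "body": {
  "increments": [
    [[0,0,0],[0,0,0],0.4],
    [[0,0,0],[0,0,0],0.4],
    [[0,0,0],[0,0,0],0.4],
    [[0,0,0],[0,0,0],0.4],
    [[0,0,0],[0,-40,0],0.4],
    [[0,0,0],[0,-80,0],0.4],
    [[0,0,0],[0,-120,0],0.4],
    [[0,0,0],[0,-136,0],0.4],
    [[0,0,0],[0,-136,0],0.4],
    [[0,0,0],[0,-136,0],0.4]
  ]
}}

```text
time_s: 31.13
ee_pos: [572.5, 370.4, 353.3]
ee_rot: [-89.9, -0.1, 1.0]
force: [-0.8, 0.4, -0.4]
gripper_width: 54.6
```

```bash
python3 - <<'E'
from h import *
st(); f=grab('wrist'); np.savez('w5',M=f['M'],K=f['camera_matrix']); cv2.imwrite('pics/w5.png',f['frame'])
plan((514.4,233,350,.9),(514.4,233,279,.9))
E
```

```text
{'time_s': 31.133, 'qpos': [31.937, 29.774, 78.667, 0.006, 71.454, 30.95], 'ee_pos': [572.468, 370.413, 353.302], 'ee_rot': [-89.941, -0.087, 0.985], 'force': [-0.795, 0.449, -0.403], 'gripper_width': 54.611}
wy 0.001 [-60.1, 1.5, -136.2] rows 3.6
wy 0.001 [-60.1, 72.5, -136.2] rows 1.7
```

View pics/w5.png

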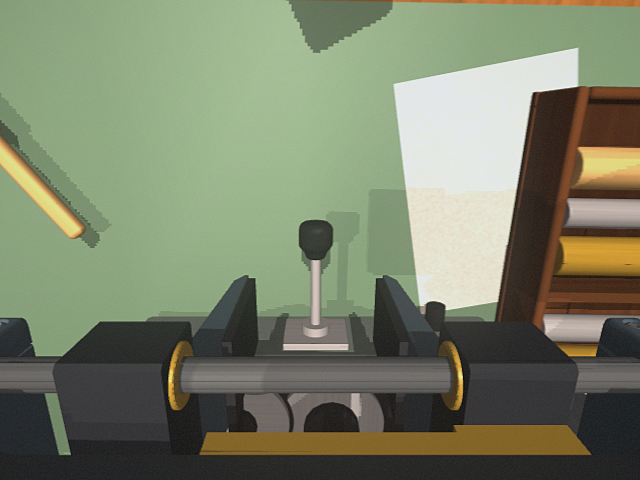

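Emit:
{"method": "carry_out", "body": {
  "increments": [
    [[0,0,0],[-60,0,-136],0.65],
    [[0,0,0],[-60,0,-136],0.65],
    [[0,0,0],[-60,0,-136],0.65],
    [[0,0,0],[-60,0,-136],0.65],
    [[0,0,0],[-60,0,-136],0.65],
    [[0,0,0],[-60,0,-136],0.65],
    [[0,0,0],[-60,0,-136],0.65]
  ],
  "force": 40
}}

```text
time_s: 31.77
ee_pos: [515.1, 233.8, 351.3]
ee_rot: [-90.0, 0.1, 1.0]
force: [0.4, -0.6, -0.0]
gripper_width: 32.0
```

```bash
python3 - <<'E'
from h import *
st(); f=grab('top'); P=cloud(f)
for o in brass(f,P,2,140):
    if o[0][1]<200 and o[0][1]>-330 and 350<o[0][0]<720: print(*o[:6])
plan((514.4,233,279,.9))
f=grab('wrist'); cv2.imwrite('pics/w6.png',f['frame'])
E
```

```text
{'time_s': 31.767, 'qpos': [23.236, 19.721, 95.615, 0.032, 64.753, 22.255], 'ee_pos': [515.135, 233.765, 351.306], 'ee_rot': [-90.007, 0.094, 0.968], 'force': [0.356, -0.619, -0.014], 'gripper_width': 32.037}
[685.5 118.4] 101 15 91.1 123.0 234
[641.7 117. ] 97 14 88.7 123.4 227
[597.7 114.7] 97 13 89.4 124.3 187
[ 548.2 -305.3] 52 34 26.6 24.2 277
[555.4 114.8] 97 13 91.0 124.5 164
[510.8 114.9] 96 11 91.0 124.3 168
[467.  112.6] 96 12 89.5 123.2 196
wy 0.002 [-0.9, 72.5, -1.1] rows 1.7
```

View pics/w6.png

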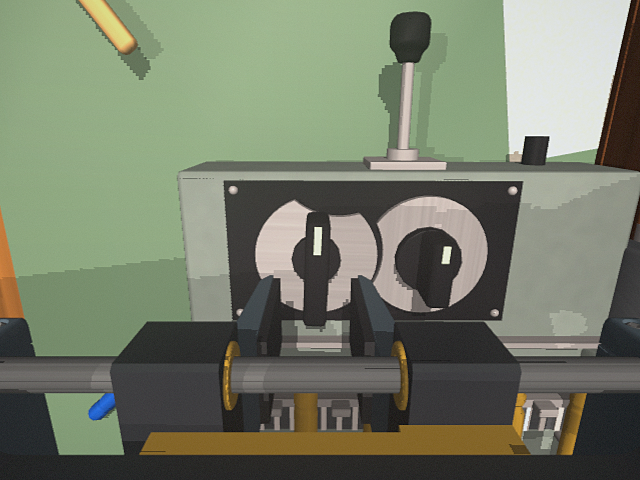

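Emit:
{"method": "carry_out", "body": {
  "increments": [
    [[0,0,0],[-0.5,35,-0.5],0.65],
    [[0,0,0],[-0.5,65,-0.5],0.65],
    [[0,0,0],[-0.5,72,-0.5],0.65],
    [[0,0,0],[-0.5,72,-0.5],0.65],
    [[0,0,0],[-0.5,72,-0.5],1],
    [[0,0,0],[-0.5,72,-0.5],1],
    [[0,0,0],[-0.5,72,-0.5],1],
    [[0,0,0],[-0.5,72,-0.5],1]
  ]
}}

```text
time_s: 32.53
ee_pos: [515.1, 233.4, 280.5]
ee_rot: [-90.0, -0.1, 1.0]
force: [2.2, 0.5, -2.2]
gripper_width: 13.8
```

```bash
python3 - <<'E'
from h import *
st()
E
```

```text
{'time_s': 32.533, 'qpos': [23.212, 23.519, 101.089, -0.004, 55.274, 22.206], 'ee_pos': [515.065, 233.389, 280.489], 'ee_rot': [-89.959, -0.11, 1.009], 'force': [2.224, 0.508, -2.174], 'gripper_width': 13.827}
```

Emit:
{"method": "carry_out", "body": {
  "increments": [
    [[0,0.115,0],[0,0,0],1],
    [[0,0.23,0],[0,0,0],1],
    [[0,0.345,0],[0,0,0],1],
    [[0,0.46,0],[0,0,0],1],
    [[0,0.575,0],[0,0,0],1],
    [[0,0.69,0],[0,0,0],1],
    [[0,0.8,0],[0,0,0],1],
    [[0,0.9,0],[0,0,0],1],
    [[0,1.0,0],[0,0,0],1],
    [[0,1.0,0],[0,0,0],1]
  ]
}}

```text
time_s: 33.37
ee_pos: [515.0, 233.3, 280.5]
ee_rot: [-89.9, -0.0, -56.4]
force: [3.5, 1.6, -3.3]
gripper_width: 13.9
```

Emit:
{"method": "carry_out", "body": {
  "increments": [
    [[0,0.1,0],[0,0,0],1],
    [[0,0.2,0],[0,0,0],1],
    [[0,0.3,0],[0,0,0],1],
    [[0,0.38,0],[0,0,0],1],
    [[0,0.42,0],[0,0,0],1],
    [[0,0.44,0],[0,0,0],1],
    [[0,0.44,0],[0,0,0],1],
    [[0,0.44,0],[0,0,0],1]
  ]
}}

```text
time_s: 34.03
ee_pos: [514.9, 233.4, 280.5]
ee_rot: [-89.9, 0.0, -81.2]
force: [3.2, 3.8, -5.3]
gripper_width: 14.1
```

```bash
python3 - <<'E'
from h import *
st(); print(env.state()['torque'])
E
```

```text
{'time_s': 34.033, 'qpos': [23.225, 23.503, 101.113, -0.036, 55.258, 104.464], 'ee_pos': [514.882, 233.379, 280.517], 'ee_rot': [-89.871, 0.002, -81.218], 'force': [3.225, 3.787, -5.278], 'gripper_width': 14.096}
[ 0.53046207 -0.56313929  1.58792775]
```

Emit:
{"method": "carry_out", "body": {
  "increments": [
    [[0,-0.02,0],[0,0,0],0.65],
    [[0,-0.02,0],[0,0,0],0.65],
    [[0,-0.02,0],[0,0,0],0.65],
    [[0,-0.02,0],[0,-35,0],0.65],
    [[0,-0.02,0],[0,-65,0],0.65],
    [[0,-1.433,0],[10,-65,71],0.65],
    [[0,-1.433,0],[10,-65,71],0.65],
    [[0,-1.433,0],[10,-65,71],0.65],
    [[0,-1.433,0],[10,-65,71],0.65],
    [[0,-1.433,0],[10,-65,71],0.65]
  ]
}}

```text
time_s: 34.87
ee_pos: [586.3, 232.9, 345.2]
ee_rot: [-90.1, 0.1, -44.3]
force: [0.3, 0.6, 0.1]
gripper_width: 31.9
```

```bash
python3 - <<'E'
from h import *
st(); plan((586.6,234.2,346,0.9))
E
```

```text
{'time_s': 34.867, 'qpos': [20.618, 25.618, 87.033, 0.02, 67.446, 64.905], 'ee_pos': [586.295, 232.917, 345.215], 'ee_rot': [-90.08, 0.058, -44.295], 'force': [0.253, 0.61, 0.132], 'gripper_width': 31.861}
wy -0.789 [-0.7, -0.8, 1.1] rows 6.3
```

Emit:
{"method": "carry_out", "body": {
  "increments": [
    [[0,-0.789,0],[0,-1,1],0.7],
    [[0,-0.789,0],[0,-1,1],0.7],
    [[0,-0.789,0],[0,-1,1],0.7],
    [[0,-0.789,0],[0,-1,1],0.7],
    [[0,-0.789,0],[0,-1,1],0.7],
    [[0,-0.789,0],[0,-1,1],0.7],
    [[0,-0.789,0],[0,-1,1],0.7],
    [[0,-0.789,0],[0,-1,1],0.7],
    [[0,-0.789,0],[0,-1,1],0.7]
  ]
}}

```text
time_s: 35.62
ee_pos: [586.6, 233.9, 346.5]
ee_rot: [-90.0, 0.0, 0.5]
force: [0.6, -0.2, 0.6]
gripper_width: 27.4
```

```bash
python3 - <<'E'
from h import *
st(); plan((586.6,234.2,279,.9))
f=grab('top'); P=cloud(f)
for o in brass(f,P,2,140):
    if o[0][1]<200 and o[0][1]>-330 and 350<o[0][0]<720: print(*o[:6])
f=grab('wrist'); cv2.imwrite('pics/w7.png',f['frame'])
E
```

```text
{'time_s': 35.617, 'qpos': [20.69, 25.605, 86.852, 0.012, 67.587, 20.159], 'ee_pos': [586.597, 233.865, 346.54], 'ee_rot': [-90.005, 0.045, 0.527], 'force': [0.637, -0.229, 0.629], 'gripper_width': 27.38}
wy -0.007 [0.0, 67.5, 0.3] rows 1.6
[686.1 117.7] 101 14 89.4 123.3 221
[642.4 116.5] 97 15 90.2 123.4 217
[597.7 115.9] 95 13 89.6 123.7 173
[ 548.6 -306. ] 52 35 26.8 24.3 276
[556.8 115. ] 98 11 91.7 124.9 159
[510.  113.9] 99 13 90.9 124.3 192
[467.  116.1] 103 14 91.1 123.8 220
```

View pics/w7.png

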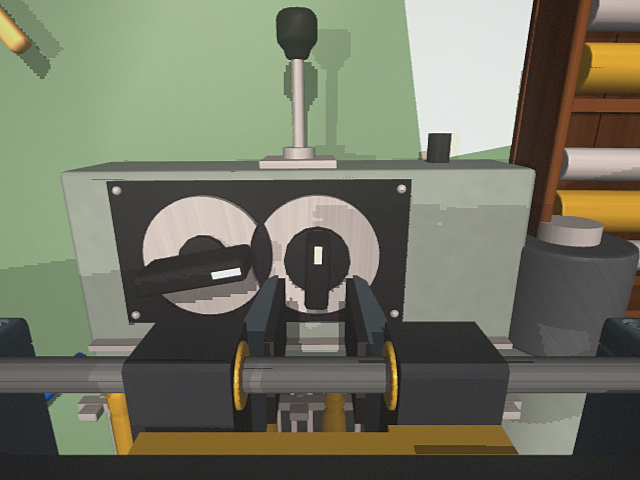

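Emit:
{"method": "carry_out", "body": {
  "increments": [
    [[0,0,0],[0,35,0],0.7],
    [[0,0,0],[0,60,0],0.7],
    [[0,0,0],[0,67,0],0.7],
    [[0,0,0],[0,67,0],0.7],
    [[0,0,0],[0,67,0],1],
    [[0,0,0],[0,67,0],1],
    [[0,0,0],[0,67,0],1],
    [[0,0,0],[0,67,0],1]
  ]
}}

```text
time_s: 36.38
ee_pos: [587.0, 234.2, 282.0]
ee_rot: [-89.9, -0.1, 0.6]
force: [-1.5, -0.3, 9.9]
gripper_width: 14.2
```

Emit:
{"method": "carry_out", "body": {
  "increments": [
    [[0,0.115,0],[0,0,0],1],
    [[0,0.23,0],[0,0,0],1],
    [[0,0.345,0],[0,0,0],1],
    [[0,0.46,0],[0,0,0],1],
    [[0,0.575,0],[0,0,0],1],
    [[0,0.69,0],[0,0,0],1],
    [[0,0.8,0],[0,0,0],1],
    [[0,0.9,0],[0,0,0],1],
    [[0,1.0,0],[0,0,0],1],
    [[0,1.0,0],[0,0,0],1]
  ]
}}

```text
time_s: 37.22
ee_pos: [586.9, 234.3, 282.1]
ee_rot: [-89.9, -0.0, -56.9]
force: [-3.6, -0.1, 10.9]
gripper_width: 13.8
```

```bash
python3 - <<'E'
from h import *
st(); print(env.state()['torque'])
E
```

```text
{'time_s': 37.217, 'qpos': [20.714, 28.714, 91.625, 0.029, 59.535, 77.611], 'ee_pos': [586.876, 234.289, 282.08], 'ee_rot': [-89.871, -0.003, -56.912], 'force': [-3.602, -0.13, 10.906], 'gripper_width': 13.769}
[-0.22030038  0.63359702 -0.07518448]
```

Emit:
{"method": "carry_out", "body": {
  "increments": [
    [[0,0.1,0],[0,-1,0],1],
    [[0,0.2,0],[0,-1,0],1],
    [[0,0.3,0],[0,-1,0],1],
    [[0,0.38,0],[0,-1,0],1],
    [[0,0.42,0],[0,-1,0],1],
    [[0,0.45,0],[0,-1,0],1],
    [[0,0.45,0],[0,-1,0],1],
    [[0,0.45,0],[0,-1,0],1]
  ]
}}

```text
time_s: 37.88
ee_pos: [586.9, 234.6, 282.1]
ee_rot: [-89.9, -0.0, -82.2]
force: [0.4, 0.9, 4.1]
gripper_width: 14.8
```

```bash
python3 - <<'E'
from h import *
st(); print(env.state()['torque'])
E
```

```text
{'time_s': 37.883, 'qpos': [20.758, 28.729, 91.597, -0.056, 59.554, 102.969], 'ee_pos': [586.921, 234.629, 282.089], 'ee_rot': [-89.872, -0.02, -82.183], 'force': [0.372, 0.891, 4.054], 'gripper_width': 14.778}
[0.11454295 0.32564682 1.5331963 ]
```

Emit:
{"method": "carry_out", "body": {
  "increments": [
    [[0,-0.02,0],[0,0,0],0.65],
    [[0,-0.02,0],[0,0,0],0.65],
    [[0,-0.02,0],[0,0,0],0.65],
    [[0,-0.02,0],[0,-35,0],0.65],
    [[0,-0.02,0],[0,-70,0],0.65],
    [[0,-0.02,0],[0,-110,0],0.65],
    [[0,0,0],[-212,-170,-72],0.65],
    [[0,0,0],[-212,-170,-72],0.65],
    [[0,0,0],[-212,-170,-72],0.65],
    [[0,0,0],[-212,-170,-72],0.65]
  ]
}}

```text
time_s: 38.72
ee_pos: [514.5, 379.4, 434.7]
ee_rot: [-90.0, 0.0, -82.5]
force: [-0.3, 0.8, 0.3]
gripper_width: 32.3
```

Emit:
{"method": "carry_out", "body": {
  "increments": [
    [[0,0,0],[-150,-50,0],0.65],
    [[0,0,0],[-150,-50,0],0.65],
    [[0,0,0],[-150,-50,0],0.65],
    [[0,0,0],[-150,-50,0],0.65],
    [[0,0,0],[-150,-50,0],0.65],
    [[0,0,0],[-150,-50,0],0.65]
  ]
}}

```text
time_s: 39.22
ee_pos: [495.1, 528.7, 483.2]
ee_rot: [-90.0, -0.0, -82.3]
force: [0.7, -0.4, -0.8]
gripper_width: 31.8
```

```bash
python3 - <<'E'
from h import *
st()
f=grab('top'); P=cloud(f)
for o in brass(f,P,2,140):
    if o[0][1]<200 and o[0][1]>-330 and 350<o[0][0]<720: print(*o[:6])
A=cv2.resize(f['frame'][130:330,140:440],(600,400),interpolation=cv2.INTER_CUBIC)
g=grab('scene'); B=cv2.resize(g['frame'][180:380,340:500],(160*3-80,500),interpolation=cv2.INTER_CUBIC)
cv2.imwrite('pics/end1.png',A); cv2.imwrite('pics/end2.png',B)
E
```

```text
{'time_s': 39.217, 'qpos': [45.975, 31.235, 57.804, -0.015, 90.979, 128.305], 'ee_pos': [495.059, 528.686, 483.249], 'ee_rot': [-90.005, -0.023, -82.331], 'force': [0.746, -0.424, -0.816], 'gripper_width': 31.831}
[686.1 118.2] 101 15 91.5 122.9 234
[641.9 116.7] 98 14 88.7 123.1 230
[597.5 115.5] 100 14 89.1 123.5 223
[ 548.7 -305.1] 53 33 25.5 24.2 280
[554.  115.2] 97 13 88.9 123.2 226
[510.  114.9] 96 13 89.8 124.0 206
[466.9 115.8] 102 13 91.7 124.1 218
```

View pics/end1.png

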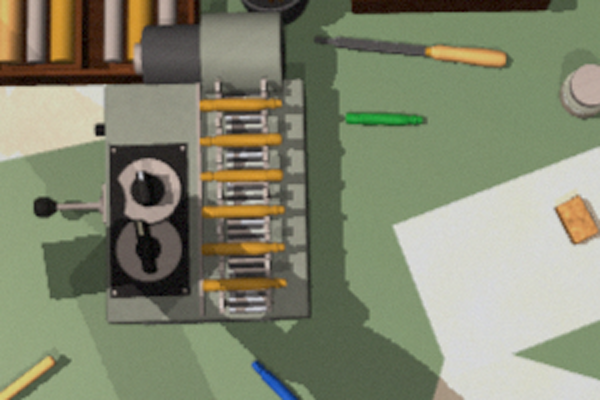

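View pics/end2.png

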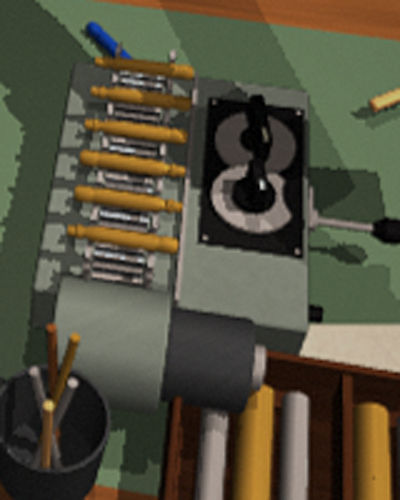

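```bash
python3 - <<'E'
from h import *
def knob(im):
    m=(im[220:250,150:192].max(2)<55).astype(np.uint8); n,l,s,c=cv2.connectedComponentsWithStats(m); i=1+s[1:,4].argmax(); return c[i]+[150,220],s[i]
f=grab('top'); a,sa=knob(cv2.imread('pics/top0.png')); b,sb=knob(f['frame'])
print(a,sa,b,sb,ray(f,*a,50),ray(f,*b,50))
w=np.load('w5.npz'); print([ray(w,316,v,50).round(1) for v in (219,240,260)])
print([o[0] for o in brass(f,cloud(f),100,140)])
E
```

```text
[173.6547619  232.89285714] [19  9 11  9 84] [161.83529412 233.08235294] [ 7  9 11  9 85] [572.19416219 341.71353571] [572.16134032 371.50925789]
[array([572.4, 387.3]), array([572.7, 371.5]), array([573. , 355.9])]
[array([686.1, 116.8]), array([641.2, 116.8]), array([597.5, 115.8]), array([553.8, 114.9]), array([510.2, 114.6]), array([467.1, 112.5])]
```

Damper moved 29.8 mm; everything in place. Handing in.

```bash
python3 -c "
from workcell import env
print(env.job_done())"
```

```text
the job is handed in; nothing more can be done
None
```

The job is done and handed in, at about 39 s on the robot's clock.

- **Handles:** All six brass handles lie across both rails, one to a bay. The last top view put each within about 2 mm of its bay centre and about 2° of square. Their centres read 112 to 118 mm in y, against a rack centre of about 115 mm. Those y readings shift by up to about 3 mm from view to view because of camera noise and arm shadow.
- **Damper:** The rod was pulled to its middle click and let go. The top view shows the knob moved 29.8 mm, and the wrist view agrees at about 31 mm.
- **Switches:** I turned the fan first, then the heat, each against its stop at about 82° of tool turn and 1.5 N m. The final pictures show both bars lying along the unit.
- **Other points:** I saw no handle knocked aside and no slip of the grip. The second handle first came down 3.5 mm off, and I corrected it before letting go. While gripping the heat bar I saw about 10 N of upward force, probably the fingertips resting on the bar's round skirt, and it did no visible harm. The other things on the bench were not touched.

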